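# Weight down a glued plate and hold the stud square

## Robot

A 6-joint arm with a two-finger parallel gripper is mounted at the origin on the work surface. World frame = base frame: x ahead of the robot, y to its left, z up, the work surface at z = 0. Lengths are in m, angles in degrees, forces in N, time in s.
With the tool pointing down it reaches from about 0.35 to 0.875 m from the base axis. Payload 4.2 kg.
Tool frame: the origin (TCP) lies at the very end of the fingers, on their centre line; the grasp point (between the pads) lies behind it (r.grip_point_offset is the z of the grasp point in the tool frame, in m); z points along the fingers, y is the direction in which the jaws open and shut (so a half turn about z gives the same grasp; the last joint's range is limited). The gripper opens to 87 mm and grips with 3 to 60 N. Pads are 19 mm wide; open, the fingers measure 117 mm over their backs; the gripper's body (75 mm by 190 mm) begins 51 mm behind the grasp point.
Start: joints at [86.093, 22.042, 0.453, 0, -68.411, -14.817], TCP at [0.201, 0.592, 0.223] pointing down, gripper open.
Joint ranges: [-179.83, 179.83], [-69.29, 118.12], [-61.27, 80.66], [-181.25, 117.63], [-171.15, -9.14], [-177.46, 177.46]. Speed limits (degrees/s): [159.86, 159.86, 180, 180, 180, 180].

## Interface

Orientations are given as a 3x3 rotation matrix whose columns are the frame's x, y, z axes.
In Python, from station import r, capture, workorder gives the robot as it stands. The module is installed in compiled form; this text tells all that it offers.
- The arm moves only by the shell command python3 -m crank 'ROWS'. ROWS is JSON, a list of rows, each an object with "delta_rot": the turn, a rotation vector about the tool's x, y, z in rad, a list of three; "linear": the shift along the tool's x, y, z in m, a list of three; "gripper": the opening in per cent of the stroke, from 0 (shut) to 100 (fully open). A call has 1 to 10 rows; each row shifts and turns the commanded pose from where the row before left it, along the tool's axes as they then stand; what a row does not reach is not made up. A row lasts 1/8 s, in which the tool goes at most 62.5 mm and 10.7 degrees, less where a joint would pass 70% of its speed; a pose out of reach is approached as far as the arm can. A call is refused whole if a number of a shift passes 0.0625 or a number of a turn 0.188, either way. A call with a gripper value outside its range is refused whole. The fingers move at their own pace and stop on an object; the grip force is fixed at half the most. Time passes only in rows, so rows that do not move let the fingers close. It gives the time, the measured TCP pose, the force and the opening at its end, in the units of the state.
- r.sense(): the state, without advancing time (a new reading comes with each control period).
- capture(name): name is "scene" or "top" or "wrist"; returns a dict with "img" (384x512x3 uint8, blue, green, red), "fx", "fy", "cx", "cy" (pixels), "world_from_camera" (4x4, takes a point from camera to world coordinates). Camera axes: x right, y down, z forward; pixel columns grow to the right and rows downward; lengths in m; the calibration is good to about 2 mm. The wrist camera is an equidistant fisheye: a pixel r from the principal point sees the ray r / f radians off the axis. A picture is of the moment at which its call begins. There is no depth.
- workorder.finish_job(): hands the job in, once; it reports no verdict.
The state is a dict: "time_s": time; "joints": joint angles; "joint_velocities": joint speeds; "effort": joint torques, N m; "tcp_pos": TCP position; "ee_rot": TCP orientation; "wrist_force": force on the tool from outside, world axes, zero at the start; "moment": the same for the moment, N m; "gripper_width": opening from 0.0 (shut) to 1.0 (fully open).
Only numpy, scipy, OpenCV 4.12 (cv2) and the standard library are available. Lean on these libraries where they do the work, as an engineer would, in place of code of your own. Each camera call takes 0.05 s, during which the arm holds its last target.

## Task

A short stud has just been glued upright on a wooden plate: weight the plate down by stacking the two loose cartons of screws one after the other on the carton that already sits on it, all lying the same way with their sides flush, as one straight column, and let go of them. Then take the try square, stand its wooden stock on the plate with the upright blade towards the stud, and press it firmly into the corner, so that the stock bears down flat on the plate and the back of the square bears flat on the stud. Finish like that, still gripping the square and pressing it against both (do not let go), with the other things on the bench left where they are.

Things in the scene. Friction and masses are not known exactly. Their poses are not given: they have to be found in the camera images.
- plate: plate: flat length of sawn timber fixed to the bench, 89 mm (its x) x 380 mm (its y) x 38 mm high; origin at the centre of its underside, z up, top at z = 38 mm
- stud: stud: short upright timber fixed on the plate near its +y end, 89 mm (x) x 38 mm (y) x 140 mm tall above the plate, turned like the plate; origin at the centre of its underside; its inner face looks along the plate's -y
- corner (a point): the inside corner: the point on the plate's top and on the stud's inner face, at mid width; axes as the plate's: the free top of the plate runs from here along -y, the stud stands on the +y side
- carton_base: closed cardboard carton of screws, 58 mm (its x) x 100 mm (its y) x 45 mm high, about 0.45 kg, origin at the centre of its underside, z up; already sitting on the plate near the plate's -y end, free to slide
- carton_a: closed cardboard carton of screws, 58 mm (its x) x 100 mm (its y) x 45 mm high, about 0.45 kg, origin at the centre of its underside, z up; standing loose on the bench
- carton_b: closed cardboard carton of screws, 58 mm (its x) x 100 mm (its y) x 45 mm high, about 0.45 kg, origin at the centre of its underside, z up; standing loose on the bench, same as carton_a
- square: try square standing on the bench on its stock, about 0.22 kg: dark wooden stock 30 mm thick (its x) x 120 mm long (its y) x 28 mm high; a flat aluminium blade 10 mm thick (x) and 45 mm wide (y, from +15 to +60 mm) rises from the stock's +y end to 175 mm above the underside, its outer edge flush with the stock's end. Origin at the centre of the stock's underside, z up
- square_heel (a point): the square's outer right-angled heel: bottom edge of the stock's +y end, at mid thickness (0, +60, 0 mm in the square's frame); it belongs at corner. Axes as the square's
- square_grip (a point): a good place to grip the blade across its 10 mm thickness (along the square's x): the middle of its width, 120 mm above the underside (0, +37.5, +120 mm in the square's frame)
- tape_roll: roll of paper tape lying flat, 72 mm across, 24 high, origin under its centre; to be left alone
- offcut: small wooden offcut, 50 x 28 x 20 mm, origin under its centre; to be left alone
- glue: white glue bottle, 56 mm across, 140 high, origin under its centre; to be left alone
- hammer: hammer lying on the table; to be left alone
- screwdriver: screwdriver lying on the table; to be left alone
- mug: white mug, 76 mm across, 90 high, origin under its centre; to be left alone
Things that resemble listed ones, but are neither listed nor needed, are in the scene too. Leave any green or purple look-alike of the square alone. What is shaped like the carton_b but green or orange is not meant.

How it is judged:
By the outcome, as a careful person would: the job done as asked, in the order asked, and still so for the second after the job is handed in, while the arm keeps its last pose, push and grip.
It also fails if it takes over 72 s, if anything falls off the work surface, if the arm or the gripper's body presses on something with over 40 N, if the wrist force passes 120 N, or if a joint passes its speed limit or range.

## Working session

There is one attempt and no reset: what is moved stays moved. The work goes in short steps, Python scripts to look and compute and a shell command to move; the robot and the scene stay as the last step left them, time stands still between calls to the robot, and variables do not carry over. Pictures are saved under pics/ and viewed, and the job is handed in when it is done.

```bash
mkdir -p pics
python3 - <<'E'
from station import r,capture
import cv2,numpy as np
print(r.sense(), r.grip_point_offset)
for n in("scene","top"):
    c=capture(n);cv2.imwrite(f"pics/{n}0.png",c["img"])
    print(n,c["fx"],c["fy"],c["cx"],c["cy"],np.round(c["world_from_camera"],4).tolist())
E
```

```text
{'time_s': 0.0, 'joints': array([ 8.60920470e+01,  2.20907160e+01,  3.78418212e-01, -2.91656950e-02,
       -6.84105936e+01, -1.48147240e+01]), 'joint_velocities': array([ 0.03657356,  0.0214064 , -0.04742053,  0.09085061,  0.06927952,
        0.04515135]), 'effort': array([-3.37531546e-04, -3.90666711e+01,  1.87404460e+01,  4.22001511e+00,
        1.09996230e-02, -1.95015400e-04]), 'tcp_pos': array([0.20042346, 0.59134688, 0.22145032]), 'ee_rot': array([[ 9.47023036e-01, -3.21165047e-01, -6.18402170e-04],
       [-3.21165630e-01, -9.47020695e-01, -2.10756702e-03],
       [ 9.12372091e-05,  2.19452404e-03, -9.99997588e-01]]), 'wrist_force': array([-0.03539004, -0.33774267,  0.290839  ]), 'moment': array([ 0.01623891, -0.03928492, -0.01960598]), 'gripper_width': 0.9990037618845622} -0.0187
scene 399.91010243878054 399.91010243878054 259.8505991796451 194.69492769480232 [[-0.3297, 0.485, -0.81, 1.4889], [0.9439, 0.1537, -0.2922, 0.3317], [-0.0172, -0.8609, -0.5085, 0.7112], [0.0, 0.0, 0.0, 1.0]]
top 387.81310579497995 387.81310579497995 257.00018030854756 196.30702909403985 [[-0.0114, -0.9814, 0.1914, 0.3052], [-0.9999, 0.012, 0.0017, -0.025], [-0.004, -0.1914, -0.9815, 1.1792], [0.0, 0.0, 0.0, 1.0]]
```

View pics/scene0.png

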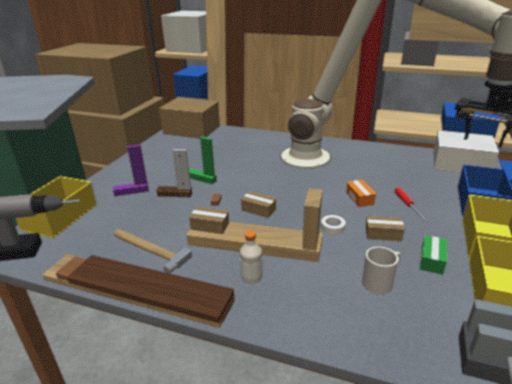

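View pics/top0.png

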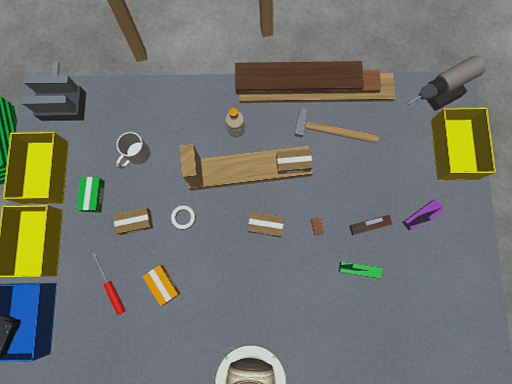

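The scene view shows the plate and stud in the middle. In the top view the plate runs from about (185,170) to (312,165), with the stud at its left end. The base carton is at (294,159), the loose brown cartons at (132,220) and (265,223), and the square at (371,225). I'll enlarge these areas.

Run:
```python
import cv2,numpy as np
t=cv2.imread("pics/top0.png");s=cv2.imread("pics/scene0.png")
cv2.imwrite("pics/tA.png",cv2.resize(t[135:245,170:320],None,fx=5,fy=5,interpolation=cv2.INTER_CUBIC))
a=cv2.resize(t[195:245,100:160],None,fx=6,fy=6,interpolation=cv2.INTER_CUBIC)
b=cv2.resize(t[195:245,340:400],None,fx=6,fy=6,interpolation=cv2.INTER_CUBIC)
cv2.imwrite("pics/tB.png",np.hstack([a,b]))
cv2.imwrite("pics/sA.png",cv2.resize(s[140:265,150:330],None,fx=4.4,fy=4.4,interpolation=cv2.INTER_CUBIC))
```

```text
(no output)
```

View pics/tA.png

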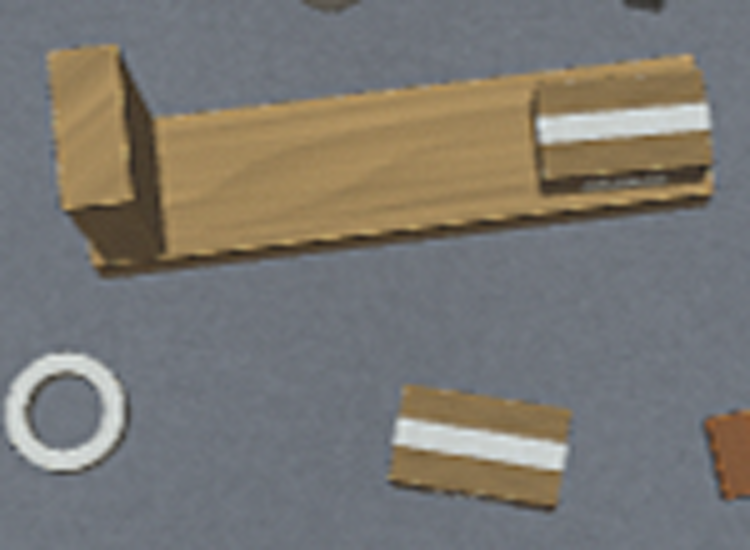

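View pics/tB.png

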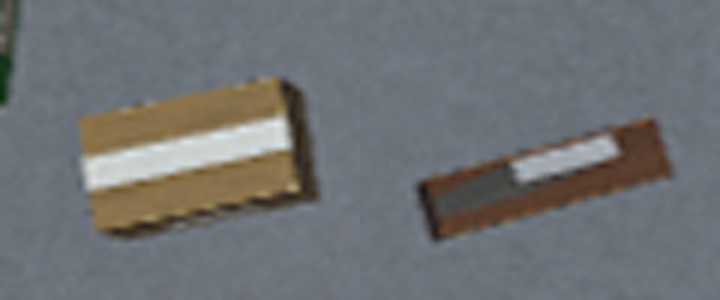

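View pics/sA.png

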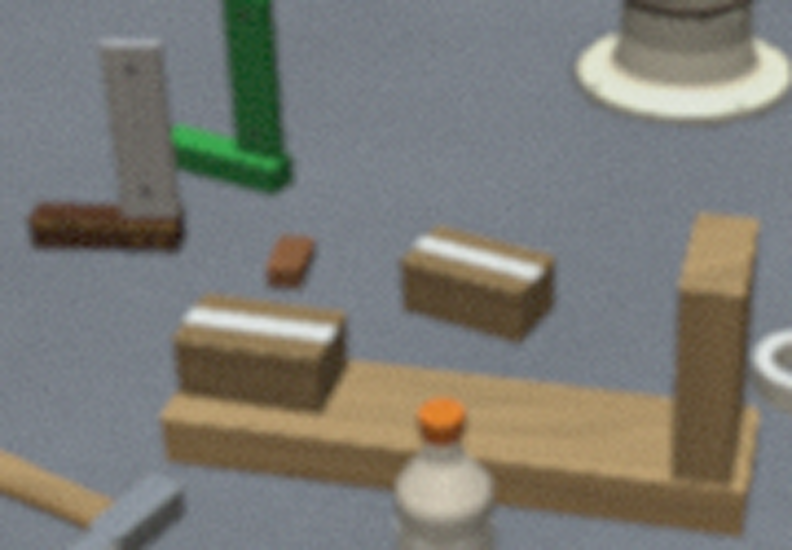

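The crops give clear corners for the plate, stud, cartons and square. The square's blade is at its left end in the top view, i.e. towards the stud. Next: rough positions by ray casting.

```bash
cat > h.py <<'E'
import numpy as np,cv2
from station import r,capture
def ray(c,uv):
    uv=np.atleast_2d(np.array(uv,float)); x=(uv[:,0]-c["cx"]);y=(uv[:,1]-c["cy"])
    if c.get("fish"):
        f=c["fx"];rr=np.hypot(x,y);th=rr/f;k=np.where(rr>1e-9,np.sin(th)/np.maximum(rr,1e-9),1/f)
        d=np.stack([x*k,y*k,np.cos(th)],1)
    else: d=np.stack([x/c["fx"],y/c["fy"],np.ones(len(x))],1)
    T=np.array(c["world_from_camera"]); return T[:3,3],d@T[:3,:3].T
def plane(c,uv,z):
    o,d=ray(c,uv); return o+d*((z-o[2])/d[:,2])[:,None]
def cap(n,f=None):
    c=capture(n); c["fish"]=(n=="wrist")
    if f: cv2.imwrite("pics/"+f,c["img"])
    return c
def project(c,P):
    T=np.array(c["world_from_camera"]);q=(np.atleast_2d(P)-T[:3,3])@T[:3,:3]
    if c.get("fish"):
        rr=np.hypot(q[:,0],q[:,1]);th=np.arctan2(rr,q[:,2]);k=c["fx"]*th/rr
        return np.stack([c["cx"]+q[:,0]*k,c["cy"]+q[:,1]*k],1)
    return np.stack([c["cx"]+c["fx"]*q[:,0]/q[:,2],c["cy"]+c["fy"]*q[:,1]/q[:,2]],1)
E
python3 - <<'E'
from h import *
np.set_printoptions(precision=4,suppress=True)
c=cap("top")
A=lambda p:np.array(p)/5+[170,135]
B=lambda p:np.array(p)/6+[100,195]
S=lambda p:(np.array(p)-[360,0])/6+[340,195]
def rep(n,p,z):
    w=plane(c,p,z)[:,:2];print(n,w.tolist() and np.round(w,4).tolist(),"ctr",w.mean(0));e=[w[(i+1)%len(w)]-w[i] for i in range(len(w))]
    print("  len",[round(float(np.hypot(*k)),4) for k in e],"ang",[round(float(np.degrees(np.arctan2(k[1],k[0]))),1) for k in e])
rep("cartR",A([(403,386),(572,407),(556,508),(389,484)]),.045)
rep("cartL",B([(80,120),(280,78),(302,192),(100,232)]),.045)
rep("base",A([(533,83),(697,67),(712,165),(542,180)]),.083)
rep("studtop",A([(50,53),(117,45),(132,205),(66,208)]),.178)
rep("plate near edge",A([(93,265),(713,198)]),.038)
rep("plate far",A([(155,118),(690,56)]),.038)
rep("stud inner foot",A([(158,118),(163,252)]),.038)
rep("stock top",S([(420,182),(655,120),(670,173),(436,240)]),.028)
rep("blade top",S([(511,165),(614,135),(620,157),(516,185)]),.175)
rep("offcut",[(318,226)],0.02)
E
```

```text
cartR [[0.4787, -0.0036], [0.465, -0.1031], [0.4057, -0.0923], [0.4208, 0.0051]] ctr [ 0.4426 -0.0485]
  len [0.1005, 0.0603, 0.0986, 0.0585] ang [-97.8, 169.7, 81.1, -8.5]
cartL [[0.4752, 0.4023], [0.495, 0.3045], [0.4383, 0.2913], [0.4199, 0.3892]] ctr [0.4571 0.3468]
  len [0.0997, 0.0582, 0.0996, 0.0569] ang [-78.6, -166.9, 100.7, 13.3]
base [[0.6524, -0.0824], [0.661, -0.1793], [0.6012, -0.1858], [0.5934, -0.0864]] ctr [ 0.627  -0.1335]
  len [0.0973, 0.0602, 0.0997, 0.0592] ang [-84.9, -173.8, 94.5, 3.9]
studtop [[0.6425, 0.1831], [0.6466, 0.147], [0.5574, 0.1372], [0.5562, 0.1723]] ctr [0.6007 0.1599]
  len [0.0364, 0.0897, 0.0351, 0.087] ang [-83.6, -173.8, 92.0, 7.1]
plate near edge [[0.5557, 0.1827], [0.5927, -0.1922]] ctr [ 0.5742 -0.0047]
  len [0.3768, 0.3768] ang [-84.4, 95.6]
plate far [[0.6473, 0.1469], [0.6827, -0.1816]] ctr [ 0.665  -0.0174]
  len [0.3303, 0.3303] ang [-83.8, 96.2]
stud inner foot [[0.6473, 0.145], [0.5632, 0.1407]] ctr [0.6053 0.1428]
  len [0.0841, 0.0841] ang [-177.0, 3.0]
stock top [[0.4382, -0.2989], [0.4679, -0.4178], [0.4413, -0.4232], [0.4094, -0.3052]] ctr [ 0.4392 -0.3613]
  len [0.1225, 0.0272, 0.1222, 0.0295] ang [-76.0, -168.5, 105.1, 12.2]
blade top [[0.4282, -0.3038], [0.4407, -0.3493], [0.4311, -0.3512], [0.4195, -0.3054]] ctr [ 0.4299 -0.3274]
  len [0.0472, 0.0098, 0.0473, 0.0089] ang [-74.6, -168.9, 104.3, 10.4]
offcut [[0.4383, -0.2049]] ctr [ 0.4383 -0.2049]
  len [0.0] ang [0.0]
```

```bash
python3 -m crank '[{"delta_rot":[0,0,0.175],"linear":[0,0,0],"gripper":100},{"delta_rot":[0,0,0.175],"linear":[0,0,0],"gripper":100},{"delta_rot":[0,0,0.175],"linear":[0,0,0],"gripper":100},{"delta_rot":[0,0,0.175],"linear":[0,0,0],"gripper":100},{"delta_rot":[0,0,0.175],"linear":[0,0,0],"gripper":100},{"delta_rot":[0,0,0.175],"linear":[0,0,0],"gripper":100},{"delta_rot":[0,0,0.175],"linear":[0,0,0],"gripper":100},{"delta_rot":[0,0,0.175],"linear":[0,0,0],"gripper":100}]'
cat >> h.py <<'E'
def go(p,yaw=None,n=None):
    "print tool-frame shift to get TCP to world p, and z-turn so tool y points along world angle yaw (mod 180)"
    s=r.sense();R=s["ee_rot"];d=R.T@(np.array(p)-s["tcp_pos"])
    print("t",round(s["time_s"],2),"tcp",np.round(s["tcp_pos"],4),"F",np.round(s["wrist_force"],1),"w",round(s["gripper_width"],3),"j",np.round(s["joints"],0))
    a=np.degrees(np.arctan2(R[1,1],R[0,1]));print("yawY",round(a,2),"tilt z",np.round(R[:2,2],4),"shift tool",np.round(d,4))
    if yaw is not None:
        e=(yaw-a+90)%180-90; print("turn z rad",round(-np.radians(e),4))
E
python3 -c "
from h import *
go([.4426,-.0485,.22],-8.6)"
```

```text
time_s: 1.15
tcp_pos: [0.2005, 0.5917, 0.2221]
ee_rot: [[-0.161, -0.987, -0.0], [-0.987, 0.161, -0.001], [0.001, 0.0, -1.0]]
wrist_force: [0.1, 0.2, -0.1]
gripper_width: 0.998
t 1.15 tcp [0.2005 0.5917 0.2221] F [ 0.1  0.2 -0.1] w 0.998 j [ 86.  22.   0.  -0. -68. -95.]
yawY 170.73 tilt z [-0.0003 -0.0009] shift tool [ 0.5928 -0.3421  0.0026]
turn z rad -0.0117
```

```bash
python3 -m crank '[{"delta_rot":[0,0,0],"linear":[0.053,-0.0305,0],"gripper":100},{"delta_rot":[0,0,0],"linear":[0.053,-0.0305,0],"gripper":100},{"delta_rot":[0,0,0],"linear":[0.053,-0.0305,0],"gripper":100},{"delta_rot":[0,0,0],"linear":[0.053,-0.0305,0],"gripper":100},{"delta_rot":[0,0,0],"linear":[0.053,-0.0305,0],"gripper":100},{"delta_rot":[0,0,0],"linear":[0.053,-0.0305,0],"gripper":100},{"delta_rot":[0,0,0],"linear":[0.053,-0.0305,0],"gripper":100},{"delta_rot":[0,0,0],"linear":[0.053,-0.0305,0],"gripper":100},{"delta_rot":[0,0,0],"linear":[0.053,-0.0305,0],"gripper":100},{"delta_rot":[0,0,0],"linear":[0.053,-0.0305,0],"gripper":100}]'
python3 -m crank '[{"delta_rot":[0,0,-0.012],"linear":[0.053,-0.0305,0],"gripper":100},{"delta_rot":[0,0,0],"linear":[0,0,0],"gripper":100},{"delta_rot":[0,0,0],"linear":[0,0,0],"gripper":100}]'
python3 -c "
from h import *
go([.4426,-.0485,.22],-8.6)
c=cap('wrist','w1.png');print(c['fx'],c['cx'],c['cy'],np.round(c['world_from_camera'],3))"
```

```text
time_s: 2.4
tcp_pos: [0.4198, 0.0191, 0.2228]
ee_rot: [[-0.155, -0.988, 0.001], [-0.988, 0.155, 0.0], [-0.001, -0.001, -1.0]]
wrist_force: [1.1, 1.3, 0.6]
gripper_width: 0.999
time_s: 2.78
tcp_pos: [0.4411, -0.0363, 0.2222]
ee_rot: [[-0.145, -0.989, -0.001], [-0.989, 0.145, 0.0], [0.0, 0.001, -1.0]]
wrist_force: [-0.3, 0.2, 0.2]
gripper_width: 1.005
t 2.77 tcp [ 0.4411 -0.0363  0.2222] F [-0.3  0.2  0.2] w 1.005 j [ 16.   4. -24.  -0. -62. -25.]
yawY 171.68 tilt z [-0.0008  0.0001] shift tool [ 0.0118 -0.0033  0.0022]
turn z rad 0.0049
297.3186396354542 252.59681497296367 188.9805130603697 [[-0.99   0.14   0.036  0.431]
 [ 0.144  0.956  0.257 -0.106]
 [ 0.002  0.26  -0.966  0.384]
 [ 0.     0.     0.     1.   ]]
```

View pics/w1.png

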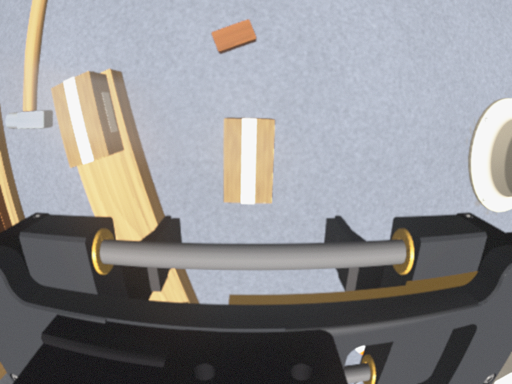

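The wrist view shows the loose carton at about (249,161) with corners (225,118), (274,119), (272,204), (224,203). The base carton on the plate is at upper left.

Run:
```python
import cv2
i=cv2.imread("pics/w1.png")
cv2.imwrite("pics/w1a.png",cv2.resize(i[105:215,205:295],None,fx=6,fy=5.4,interpolation=cv2.INTER_CUBIC)[:600])
cv2.imwrite("pics/w1b.png",cv2.resize(i[60:175,45:140],None,fx=6,fy=5.2,interpolation=cv2.INTER_CUBIC)[:600])
```

```text
(no output)
```

View pics/w1a.png

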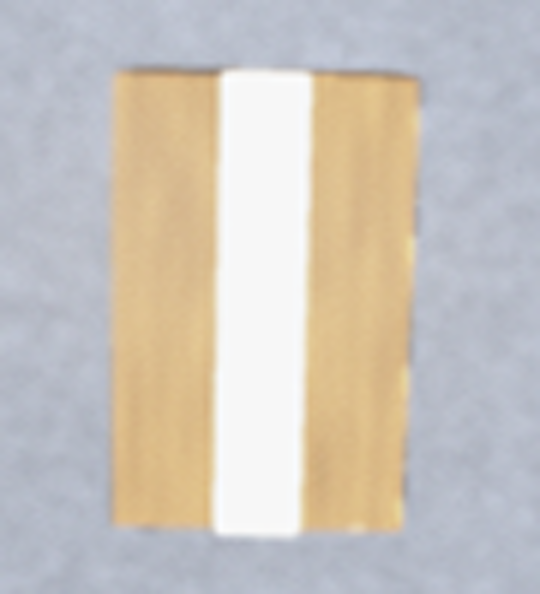

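View pics/w1b.png

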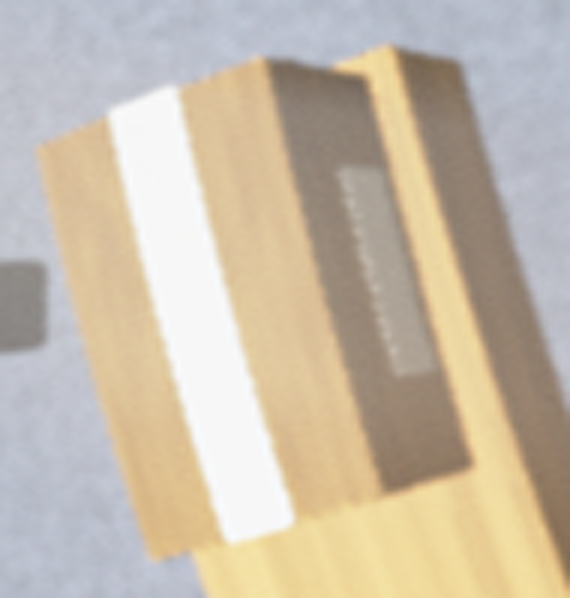

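```bash
cat >> h.py <<'E'
np.set_printoptions(precision=4,suppress=True)
def un(p,fx,fy,off): return (np.array(p,float)+.5)/[fx,fy]-.5+off
def rep(c,n,p,z):
    w=plane(c,p,z)[:,:2];print(n,w.round(4).tolist(),"ctr",w.mean(0));e=[w[(i+1)%len(w)]-w[i] for i in range(len(w))]
    print("  len",[round(float(np.hypot(*k)),4) for k in e],"ang",[round(float(np.degrees(np.arctan2(k[1],k[0]))),1) for k in e])
E
python3 - <<'E'
from h import *
c=cap("wrist")
rep(c,"cartR",un([(112,72),(420,76),(404,530),(112,526)],6,5.4,[205,105]),.045)
rep(c,"base",un([(38,148),(265,58),(385,493),(150,555)],6,5.2,[45,60]),.083)
rep(c,"base stripe",un([(109,110),(179,88),(292,522),(230,543)],6,5.2,[45,60]),.083)
go([.4426,-.0485,.22],-8.6)
E
```

```text
cartR [[0.465, -0.102], [0.4075, -0.0927], [0.4234, 0.0056], [0.4811, -0.0036]] ctr [ 0.4442 -0.0482]
  len [0.0582, 0.0997, 0.0584, 0.0997] ang [170.9, 80.8, -9.1, -99.3]
base [[0.6598, -0.1803], [0.6026, -0.1848], [0.5945, -0.0868], [0.6523, -0.083]] ctr [ 0.6273 -0.1337]
  len [0.0573, 0.0983, 0.0579, 0.0976] ang [-175.6, 94.7, 3.7, -85.6]
base stripe [[0.6405, -0.1837], [0.623, -0.1838], [0.6165, -0.0843], [0.632, -0.0823]] ctr [ 0.628  -0.1335]
  len [0.0175, 0.0997, 0.0157, 0.1018] ang [-179.9, 93.8, 7.4, -85.3]
t 2.88 tcp [ 0.4411 -0.0352  0.2225] F [0.3 0.2 0.3] w 0.996 j [ 17.   4. -24.  -0. -62. -25.]
yawY 171.86 tilt z [-0.0001  0.0002] shift tool [ 0.013  -0.0033  0.0025]
turn z rad 0.008
```

```bash
python3 -m crank '[{"delta_rot":[0,0,0.0165],"linear":[0.0126,-0.0045,0.02],"gripper":100},{"delta_rot":[0,0,0],"linear":[0,0,0.05],"gripper":100},{"delta_rot":[0,0,0],"linear":[0,0,0.05],"gripper":100},{"delta_rot":[0,0,0],"linear":[0,0,0.05],"gripper":100},{"delta_rot":[0,0,0],"linear":[0,0,0.04],"gripper":100},{"delta_rot":[0,0,0],"linear":[0,0,0],"gripper":100},{"delta_rot":[0,0,0],"linear":[0,0,0],"gripper":100}]'
python3 -c "
from h import *
go([.4438,-.0482,.012],-9.1)"
```

```text
time_s: 3.75
tcp_pos: [0.4454, -0.0481, 0.0139]
ee_rot: [[-0.157, -0.988, 0.002], [-0.988, 0.157, 0.0], [-0.001, -0.002, -1.0]]
wrist_force: [0.9, -0.2, 0.5]
gripper_width: 1.0
t 3.75 tcp [ 0.4454 -0.0481  0.0139] F [ 0.9 -0.2  0.5] w 1.0 j [ 15.  22. -39.   0. -30. -24.]
yawY 170.95 tilt z [0.0025 0.0003] shift tool [0.0003 0.0015 0.0019]
turn z rad 0.0009
```

Well aligned, so I'll close on the carton.

```bash
python3 -m crank '[{"delta_rot":[0,0,0],"linear":[0,0.0008,0.001],"gripper":50},{"delta_rot":[0,0,0],"linear":[0,0,0],"gripper":50},{"delta_rot":[0,0,0],"linear":[0,0,0],"gripper":50},{"delta_rot":[0,0,0],"linear":[0,0,0],"gripper":50}]'
python3 -c "
from h import *
go([.4438,-.0482,.012],-9.1)"
```

```text
time_s: 4.25
tcp_pos: [0.4439, -0.0491, 0.012]
ee_rot: [[-0.16, -0.987, 0.002], [-0.987, 0.16, 0.0], [-0.0, -0.001, -1.0]]
wrist_force: [1.5, 0.2, 3.6]
gripper_width: 0.668
t 4.25 tcp [ 0.4439 -0.0491  0.012 ] F [1.5 0.2 3.6] w 0.668 j [ 15.  22. -39.   0. -29. -24.]
yawY 170.81 tilt z [0.0015 0.0002] shift tool [-0.0009  0.0002  0.    ]
turn z rad -0.0016
```

```bash
python3 -m crank '[{"delta_rot":[0,0,0],"linear":[0,0,-0.04],"gripper":50},{"delta_rot":[0,0,0],"linear":[0,0,-0.05],"gripper":50},{"delta_rot":[0,0,-0.121],"linear":[0,0,-0.04],"gripper":50},{"delta_rot":[0,0,-0.121],"linear":[0,0,0],"gripper":50},{"delta_rot":[0,0,0],"linear":[0,0,0],"gripper":50}]'
python3 -c "
from h import *
go([.6275,-.1337,.142],4.7)"
```

```text
time_s: 4.88
tcp_pos: [0.4418, -0.0492, 0.1408]
ee_rot: [[0.079, -0.997, -0.002], [-0.997, -0.079, 0.0], [-0.001, 0.002, -1.0]]
wrist_force: [-1.4, -0.1, -5.7]
gripper_width: 0.663
t 4.88 tcp [ 0.4418 -0.0492  0.1408] F [-1.4 -0.1 -5.7] w 0.663 j [ 15.   9. -31.  -0. -50. -10.]
yawY -175.47 tilt z [-0.0025  0.0005] shift tool [ 0.0989 -0.1784 -0.0017]
turn z rad -0.003
```

```bash
python3 -m crank '[{"delta_rot":[0,0,0],"linear":[0.0247,-0.0446,0],"gripper":50},{"delta_rot":[0,0,0],"linear":[0.0247,-0.0446,0],"gripper":50},{"delta_rot":[0,0,0],"linear":[0.0247,-0.0446,0],"gripper":50},{"delta_rot":[0,0,0],"linear":[0.0247,-0.0446,0],"gripper":50},{"delta_rot":[0,0,0],"linear":[0,0,0],"gripper":50},{"delta_rot":[0,0,0],"linear":[0,0,0],"gripper":50}]'
python3 -c "
from h import *
go([.6275,-.1337,.142],4.7)
cap('wrist','w2.png');cap('top','t2.png');cap('scene','s2.png')
import cv2
i=cv2.imread('pics/t2.png');j=cv2.imread('pics/s2.png')
cv2.imwrite('pics/t2a.png',cv2.resize(i[120:220,260:340],None,fx=5,fy=5,interpolation=cv2.INTER_CUBIC))
cv2.imwrite('pics/s2a.png',cv2.resize(j[160:260,150:270],None,fx=6,fy=6,interpolation=cv2.INTER_CUBIC))
"
```

```text
time_s: 5.62
tcp_pos: [0.6273, -0.133, 0.1387]
ee_rot: [[0.079, -0.997, -0.006], [-0.997, -0.079, 0.001], [-0.001, 0.006, -1.0]]
wrist_force: [-0.9, 1.2, -5.5]
gripper_width: 0.664
t 5.62 tcp [ 0.6273 -0.133   0.1387] F [-0.9  1.2 -5.5] w 0.664 j [  2.  28.  -3.  -0. -59.   2.]
yawY -175.46 tilt z [-0.006   0.0008] shift tool [ 0.0007 -0.0001 -0.0033]
turn z rad -0.0029
```

View pics/w2.png

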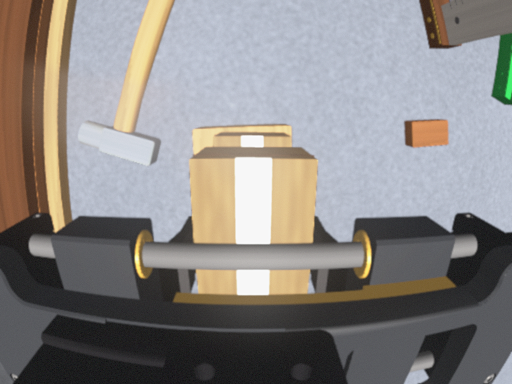

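View pics/s2a.png

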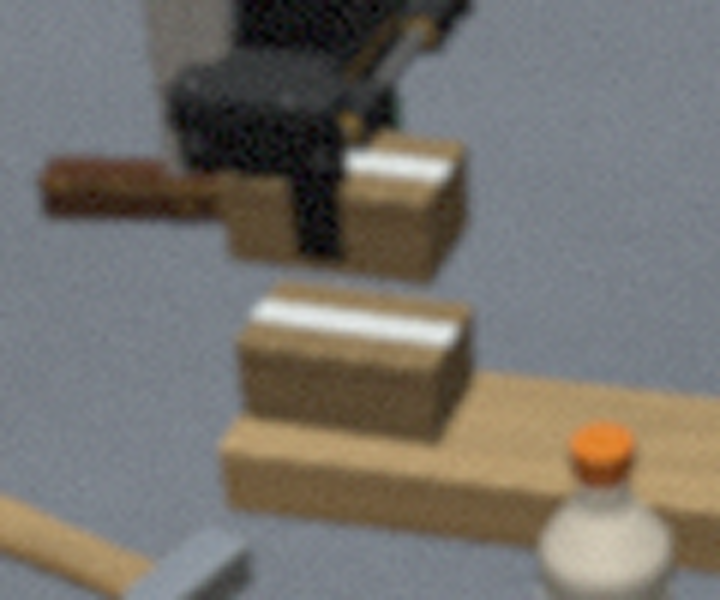

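View pics/t2a.png

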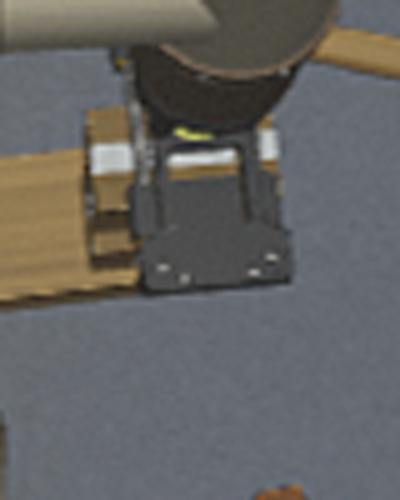

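The held carton sits right over the base carton in both views: the wrist-view edges are centred around column 253 and parallel. Lowering.

```bash
python3 -m crank '[{"delta_rot":[0,0,-0.003],"linear":[0.0007,0,0.022],"gripper":50},{"delta_rot":[0,0,0],"linear":[0,0,0.015],"gripper":50},{"delta_rot":[0,0,0],"linear":[0,0,0.003],"gripper":50},{"delta_rot":[0,0,0],"linear":[0,0,0],"gripper":50},{"delta_rot":[0,0,0],"linear":[0,0,0],"gripper":50}]'
python3 -c "
from h import *
go([.6275,-.1337,.095],4.7)
cap('wrist','w3.png')"
```

```text
time_s: 6.4
tcp_pos: [0.6298, -0.1338, 0.1025]
ee_rot: [[0.085, -0.996, 0.002], [-0.996, -0.085, -0.0], [0.0, -0.002, -1.0]]
wrist_force: [0.5, 0.3, -5.6]
gripper_width: 0.667
t 6.4 tcp [ 0.6298 -0.1338  0.1025] F [ 0.5  0.3 -5.6] w 0.667 j [  2.  30.  -6.   0. -55.   2.]
yawY -175.14 tilt z [ 0.0017 -0.0002] shift tool [-0.0003  0.0023  0.0075]
turn z rad 0.0028
```

View pics/w3.png

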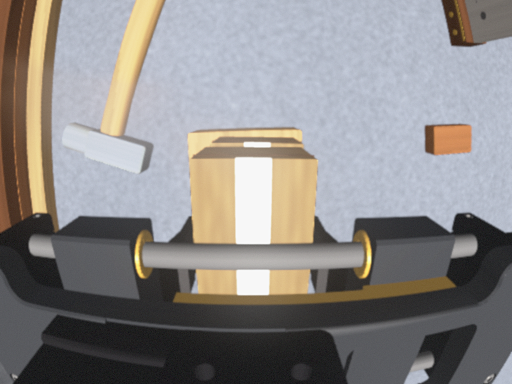

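Run:
```python
import cv2
i=cv2.imread("pics/w3.png")
cv2.imwrite("pics/w3a.png",cv2.resize(i[120:200,180:330],None,fx=5,fy=7,interpolation=cv2.INTER_CUBIC))
```

```text
(no output)
```

View pics/w3a.png

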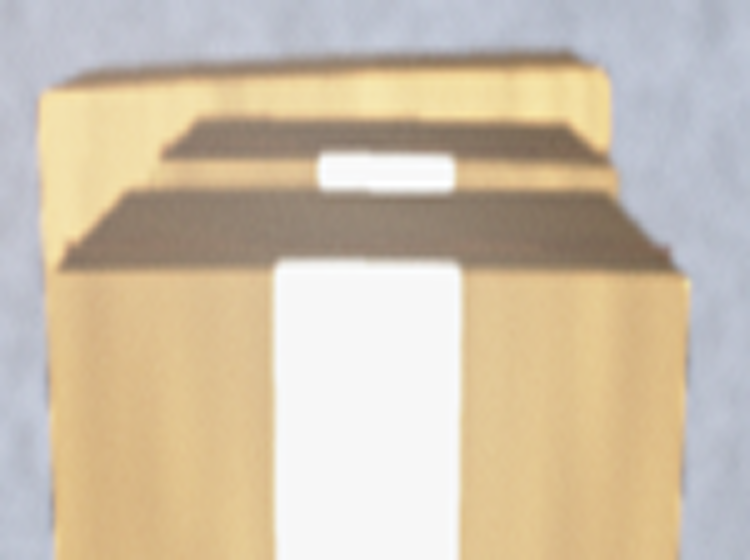

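Run:
```python
from h import *
c=cap("wrist")
rep(c,"base",un([(162,160),(612,163)],5,7,[180,120]),.083)
for z in(.0895,.0915):rep(c,"held bot",un([(130,190),(605,192)],5,7,[180,120]),z)
rep(c,"held top",un([(57,270),(690,272)],5,7,[180,120]),.1355)
go([.6275,-.1337,.095],4.7)
```

```text
base [[0.6593, -0.1824], [0.604, -0.187]] ctr [ 0.6316 -0.1847]
  len [0.0555, 0.0555] ang [-175.3, 4.7]
held bot [[0.6621, -0.1803], [0.6057, -0.185]] ctr [ 0.6339 -0.1827]
  len [0.0566, 0.0566] ang [-175.3, 4.7]
held bot [[0.6618, -0.1806], [0.606, -0.1852]] ctr [ 0.6339 -0.1829]
  len [0.056, 0.056] ang [-175.3, 4.7]
held top [[0.6615, -0.1809], [0.6053, -0.1856]] ctr [ 0.6334 -0.1832]
  len [0.0564, 0.0564] ang [-175.2, 4.8]
t 6.5 tcp [ 0.6297 -0.1338  0.1023] F [ 0.   0.2 -5.5] w 0.664 j [  2.  30.  -6.   0. -55.   2.]
yawY -175.16 tilt z [ 0.0014 -0.0001] shift tool [-0.0003  0.0022  0.0073]
turn z rad 0.0025
```

```bash
python3 -m crank '[{"delta_rot":[0,0,0],"linear":[0.0015,0.0023,0.003],"gripper":50},{"delta_rot":[0,0,0],"linear":[0,0,0.0025],"gripper":50},{"delta_rot":[0,0,0],"linear":[0,0,0.0015],"gripper":50},{"delta_rot":[0,0,0],"linear":[0,0,0],"gripper":50}]'
python3 -c "
from h import *
go([.6275,-.1350,.095],4.7)
cap('wrist','w4.png')"
```

```text
time_s: 7.0
tcp_pos: [0.6269, -0.1356, 0.0952]
ee_rot: [[0.085, -0.996, -0.0], [-0.996, -0.085, -0.0], [0.0, 0.0, -1.0]]
wrist_force: [-1.7, -0.2, -0.9]
gripper_width: 0.663
t 7.0 tcp [ 0.6269 -0.1356  0.0952] F [-1.7 -0.2 -0.9] w 0.663 j [  2.  30.  -6.   0. -54.   3.]
yawY -175.14 tilt z [-0.0001 -0.0003] shift tool [-0.0005 -0.0006  0.0002]
turn z rad 0.0027
```

Contact: the load came off the wrist (-5.5 → -0.9 N). Release and rise.

```bash
python3 -m crank '[{"delta_rot":[0,0,0],"linear":[0,0,0],"gripper":100},{"delta_rot":[0,0,0],"linear":[0,0,0],"gripper":100},{"delta_rot":[0,0,0],"linear":[0,0,0],"gripper":100},{"delta_rot":[0,0,0],"linear":[0,0,-0.03],"gripper":100},{"delta_rot":[0,0,0],"linear":[0,0,-0.06],"gripper":100},{"delta_rot":[0,0,0],"linear":[0,0,-0.06],"gripper":100},{"delta_rot":[0,0,0],"linear":[0,0,0],"gripper":100}]'
python3 -c "
from h import *
go([.4571,.3468,.24],11.2)
c=cap('wrist','w5.png')
i=c['img'];cv2.imwrite('pics/w5a.png',cv2.resize(i[90:230,180:330],None,fx=5,fy=4,interpolation=cv2.INTER_CUBIC))
j=cap('scene')['img'];cv2.imwrite('pics/s5a.png',cv2.resize(j[160:260,150:270],None,fx=6,fy=6,interpolation=cv2.INTER_CUBIC))
"
```

```text
time_s: 7.92
tcp_pos: [0.6302, -0.136, 0.2518]
ee_rot: [[0.085, -0.996, 0.014], [-0.996, -0.085, -0.001], [0.003, -0.014, -1.0]]
wrist_force: [-0.2, 0.3, -1.1]
gripper_width: 0.998
t 7.92 tcp [ 0.6302 -0.136   0.2518] F [-0.2  0.3 -1.1] w 0.998 j [  2.  23.   5.   0. -72.   3.]
yawY -175.12 tilt z [ 0.0141 -0.0015] shift tool [-0.4958  0.1316  0.0086]
turn z rad -0.1103
```

View pics/w5a.png

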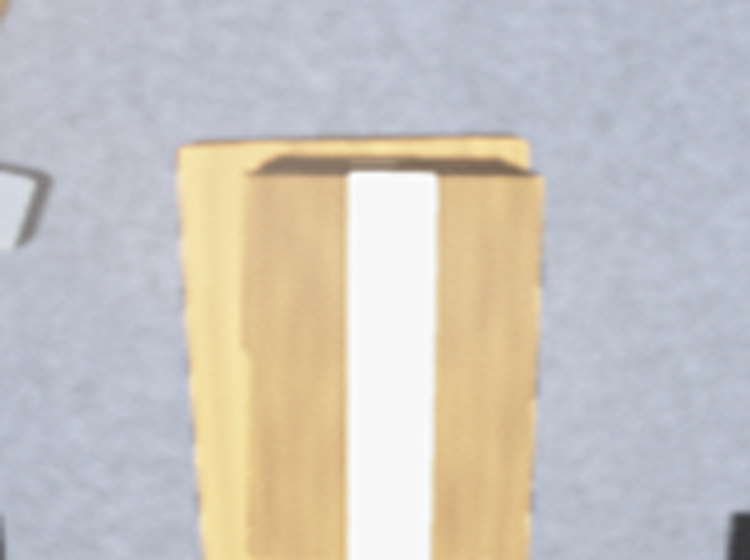

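View pics/s5a.png

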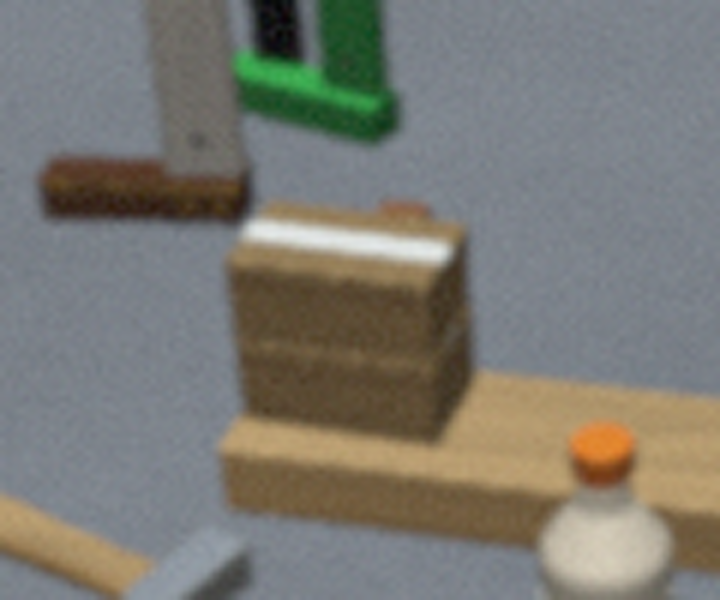

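The two-carton stack is flush in the scene crop, with the joint near (350,350) and the faces continuous. Next, over to the other brown carton.

```bash
python3 -m crank '[{"delta_rot":[0,0,0],"linear":[-0.045,0.012,0],"gripper":100},{"delta_rot":[0,0,0],"linear":[-0.056,0.0149,0],"gripper":100},{"delta_rot":[0,0,0],"linear":[-0.056,0.0149,0],"gripper":100},{"delta_rot":[0,0,0],"linear":[-0.056,0.0149,0],"gripper":100},{"delta_rot":[0,0,0],"linear":[-0.056,0.0149,0],"gripper":100},{"delta_rot":[0,0,0],"linear":[-0.056,0.0149,0],"gripper":100},{"delta_rot":[0,0,0],"linear":[-0.056,0.0149,0],"gripper":100},{"delta_rot":[0,0,0],"linear":[-0.056,0.0149,0],"gripper":100},{"delta_rot":[0,0,-0.11],"linear":[-0.056,0.0149,0],"gripper":100},{"delta_rot":[0,0,0],"linear":[0,0,0],"gripper":100}]'
python3 -m crank '[{"delta_rot":[0,0,0],"linear":[0,0,0.02],"gripper":100},{"delta_rot":[0,0,0],"linear":[0,0,0],"gripper":100}]'
python3 -c "
from h import *
go([.4571,.3468,.22],11.2)
c=cap('wrist','w6.png')
i=c['img'];cv2.imwrite('pics/w6a.png',cv2.resize(i[90:230,180:330],None,fx=5,fy=4,interpolation=cv2.INTER_CUBIC))
"
```

```text
time_s: 9.28
tcp_pos: [0.4528, 0.3474, 0.2421]
ee_rot: [[0.199, -0.98, -0.003], [-0.98, -0.198, -0.003], [0.002, 0.003, -1.0]]
wrist_force: [1.0, -0.5, 0.0]
gripper_width: 1.002
time_s: 9.52
tcp_pos: [0.4537, 0.3429, 0.2217]
ee_rot: [[0.192, -0.981, -0.004], [-0.981, -0.192, -0.005], [0.004, 0.005, -1.0]]
wrist_force: [0.5, 0.4, 0.2]
gripper_width: 0.999
t 9.53 tcp [0.4537 0.3429 0.2217] F [0.5 0.4 0.2] w 0.999 j [ 53.  17.  -7.  -0. -66. -42.]
yawY -168.92 tilt z [-0.0044 -0.0049] shift tool [-0.0032 -0.0041  0.0017]
turn z rad -0.0021
```

View pics/w6a.png

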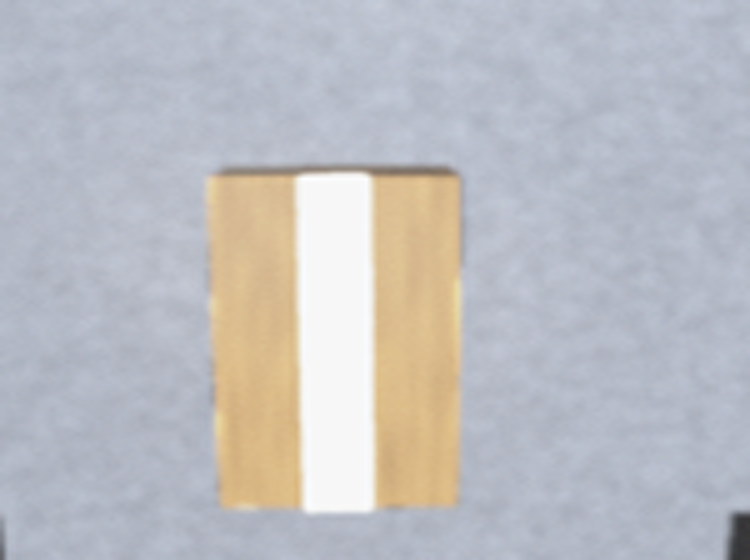

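The wrist crop shows the carton's top with corners (209,175), (460,175), (459,508), (219,507).

Run:
```python
from h import *
c=cap("wrist")
p=un([(209,175),(460,175),(459,508),(219,507)],5,4,[180,90])
rep(c,"cartL",p,.045)
m=plane(c,p,.045)[:,:2].mean(0)
go([m[0],m[1],.012],11.4)
```

```text
cartL [[0.4979, 0.306], [0.4415, 0.2951], [0.4209, 0.3937], [0.4785, 0.4047]] ctr [0.4597 0.3499]
  len [0.0574, 0.1007, 0.0586, 0.1005] ang [-169.1, 101.8, 10.8, -78.9]
t 9.62 tcp [0.455  0.3438 0.2241] F [ 0.5 -0.2  1.3] w 1.002 j [ 53.  17.  -7.   0. -66. -42.]
yawY -168.91 tilt z [-0.0006 -0.0015] shift tool [-0.0053 -0.006   0.2121]
turn z rad -0.0055
```

```bash
python3 -m crank '[{"delta_rot":[0,0,-0.004],"linear":[-0.0047,-0.0052,0.02],"gripper":100},{"delta_rot":[0,0,0],"linear":[0,0,0.05],"gripper":100},{"delta_rot":[0,0,0],"linear":[0,0,0.05],"gripper":100},{"delta_rot":[0,0,0],"linear":[0,0,0.05],"gripper":100},{"delta_rot":[0,0,0],"linear":[0,0,0.04],"gripper":100},{"delta_rot":[0,0,0],"linear":[0,0,0],"gripper":100},{"delta_rot":[0,0,0],"linear":[0,0,0],"gripper":100}]'
python3 -c "
from h import *
go([.459,.349,.012],11.3)"
```

```text
time_s: 10.5
tcp_pos: [0.4603, 0.3513, 0.0164]
ee_rot: [[0.197, -0.98, 0.002], [-0.98, -0.197, 0.002], [-0.002, -0.003, -1.0]]
wrist_force: [0.5, 0.6, 0.6]
gripper_width: 0.998
t 10.5 tcp [0.4603 0.3513 0.0164] F [0.5 0.6 0.6] w 0.998 j [ 53.  30. -20.   0. -39. -42.]
yawY -168.61 tilt z [0.0024 0.0022] shift tool [0.002  0.0017 0.0044]
turn z rad 0.0015
```

```bash
python3 -m crank '[{"delta_rot":[0,0,0],"linear":[0.0015,0.0007,0.004],"gripper":100},{"delta_rot":[0,0,0],"linear":[0,0,0],"gripper":50},{"delta_rot":[0,0,0],"linear":[0,0,0],"gripper":50},{"delta_rot":[0,0,0],"linear":[0,0,0],"gripper":50},{"delta_rot":[0,0,0],"linear":[0,0,0],"gripper":50}]'
python3 -c "
from h import *
go([.459,.349,.012],11.3)"
```

```text
time_s: 11.12
tcp_pos: [0.4586, 0.3488, 0.0107]
ee_rot: [[0.197, -0.98, 0.0], [-0.98, -0.197, 0.0], [-0.0, -0.0, -1.0]]
wrist_force: [-0.6, 0.2, 1.8]
gripper_width: 0.662
t 11.12 tcp [0.4586 0.3488 0.0107] F [-0.6  0.2  1.8] w 0.662 j [ 53.  31. -20.   0. -39. -42.]
yawY -168.62 tilt z [0.0002 0.0001] shift tool [-0.0001 -0.0005 -0.0013]
turn z rad 0.0014
```

```bash
python3 -m crank '[{"delta_rot":[0,0,0],"linear":[0,0,-0.03],"gripper":50},{"delta_rot":[0,0,0],"linear":[0,0,-0.06],"gripper":50},{"delta_rot":[0,0,0],"linear":[0,0,-0.06],"gripper":50},{"delta_rot":[0,0,0.114],"linear":[0,0,-0.06],"gripper":50},{"delta_rot":[0,0,0],"linear":[0,0,0],"gripper":50},{"delta_rot":[0,0,0],"linear":[0,0,0],"gripper":50}]'
python3 -c "
from h import *
go([.6268,-.1354,.22],4.8)"
```

```text
time_s: 11.88
tcp_pos: [0.4568, 0.3475, 0.218]
ee_rot: [[0.084, -0.996, -0.005], [-0.996, -0.084, -0.003], [0.002, 0.005, -1.0]]
wrist_force: [-0.4, 0.0, -6.8]
gripper_width: 0.664
t 11.88 tcp [0.4568 0.3475 0.218 ] F [-0.4  0.  -6.8] w 0.664 j [ 53.  17.  -7.  -0. -66. -48.]
yawY -175.18 tilt z [-0.0047 -0.0028] shift tool [ 0.4955 -0.1288 -0.0015]
turn z rad 0.0003
```

```bash
python3 -m crank '[{"delta_rot":[0,0,0],"linear":[0.045,-0.0117,0],"gripper":50},{"delta_rot":[0,0,0],"linear":[0.056,-0.0146,0],"gripper":50},{"delta_rot":[0,0,0],"linear":[0.056,-0.0146,0],"gripper":50},{"delta_rot":[0,0,0],"linear":[0.056,-0.0146,0],"gripper":50},{"delta_rot":[0,0,0],"linear":[0.056,-0.0146,0],"gripper":50},{"delta_rot":[0,0,0],"linear":[0.056,-0.0146,0],"gripper":50},{"delta_rot":[0,0,0],"linear":[0.056,-0.0146,0],"gripper":50},{"delta_rot":[0,0,0],"linear":[0.056,-0.0146,0],"gripper":50},{"delta_rot":[0,0,0],"linear":[0.05,-0.013,0],"gripper":50},{"delta_rot":[0,0,0],"linear":[0,0,0.02],"gripper":50}]'
python3 -m crank '[{"delta_rot":[0,0,0],"linear":[0.007,-0.002,0.03],"gripper":50},{"delta_rot":[0,0,0],"linear":[0,0,0.015],"gripper":50},{"delta_rot":[0,0,0],"linear":[0,0,0],"gripper":50},{"delta_rot":[0,0,0],"linear":[0,0,0],"gripper":50}]'
python3 -c "
from h import *
go([.6268,-.1354,.1387],4.8)
c=cap('wrist','w7.png')
i=c['img'];cv2.imwrite('pics/w7a.png',cv2.resize(i[120:200,180:330],None,fx=5,fy=7,interpolation=cv2.INTER_CUBIC))
"
```

```text
time_s: 13.12
tcp_pos: [0.626, -0.1295, 0.1971]
ee_rot: [[0.08, -0.997, -0.004], [-0.997, -0.08, -0.0], [0.0, 0.004, -1.0]]
wrist_force: [0.2, 1.1, -6.2]
gripper_width: 0.663
time_s: 13.62
tcp_pos: [0.6293, -0.1323, 0.1562]
ee_rot: [[0.085, -0.996, 0.001], [-0.996, -0.085, -0.0], [0.001, -0.001, -1.0]]
wrist_force: [0.1, -1.0, -4.7]
gripper_width: 0.662
t 13.62 tcp [ 0.6293 -0.1323  0.1562] F [ 0.1 -1.  -4.7] w 0.662 j [  3.  27.  -2.   0. -61.   2.]
yawY -175.1 tilt z [ 0.0012 -0.0005] shift tool [0.0028 0.0027 0.0175]
turn z rad 0.0017
```

View pics/w7a.png

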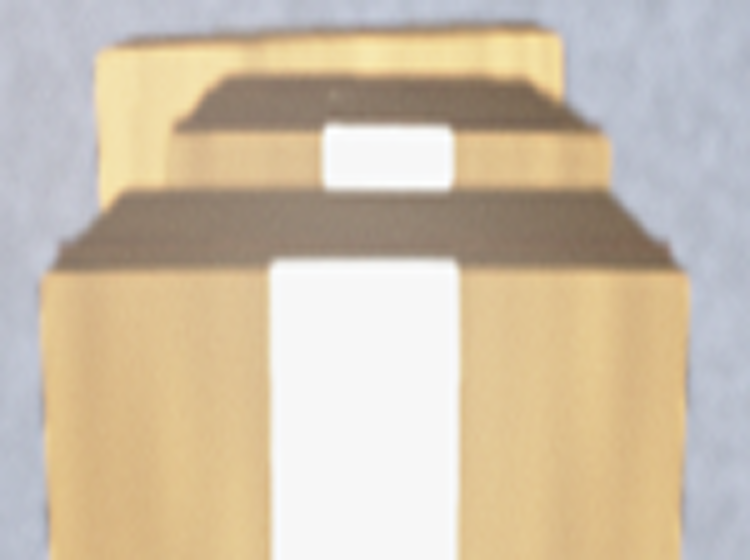

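The held carton's far top edge runs (48,270)–(690,270) and its bottom edge (128,190)–(607,190). The far edge of the carton below runs (173,131)–(608,134).

Run:
```python
from h import *
c=cap("wrist")
z=r.sense()["tcp_pos"][2]-.0107
rep(c,"stack",un([(173,131),(608,134)],5,7,[180,120]),.128)
rep(c,"held bot",un([(128,190),(607,190)],5,7,[180,120]),z)
rep(c,"held top",un([(48,270),(690,270)],5,7,[180,120]),z+.045)
go([.6268,-.1354,.1387],4.8)
```

```text
stack [[0.6589, -0.1826], [0.6029, -0.1873]] ctr [ 0.6309 -0.185 ]
  len [0.0562, 0.0562] ang [-175.3, 4.7]
held bot [[0.6617, -0.1791], [0.6056, -0.184]] ctr [ 0.6337 -0.1816]
  len [0.0563, 0.0563] ang [-175.1, 4.9]
held top [[0.6618, -0.1796], [0.6054, -0.1844]] ctr [ 0.6336 -0.182 ]
  len [0.0566, 0.0566] ang [-175.1, 4.9]
t 13.72 tcp [ 0.6294 -0.1323  0.157 ] F [ 0.3 -0.4 -6. ] w 0.659 j [  3.  27.  -2.   0. -61.   2.]
yawY -175.11 tilt z [ 0.0026 -0.0002] shift tool [0.0029 0.0029 0.0182]
turn z rad 0.0016
```

```bash
python3 -m crank '[{"delta_rot":[0,0,0.001],"linear":[0.003,0.003,0.005],"gripper":50},{"delta_rot":[0,0,0],"linear":[0,0,0.006],"gripper":50},{"delta_rot":[0,0,0],"linear":[0,0,0.0035],"gripper":50},{"delta_rot":[0,0,0],"linear":[0,0,0.001],"gripper":50},{"delta_rot":[0,0,0],"linear":[0,0,0],"gripper":50}]'
python3 -c "
from h import *
go([.6268,-.1354,.1387],4.8)"
```

```text
time_s: 14.35
tcp_pos: [0.626, -0.1359, 0.14]
ee_rot: [[0.084, -0.997, -0.0], [-0.997, -0.084, -0.0], [0.0, 0.0, -1.0]]
wrist_force: [0.2, 0.3, -5.8]
gripper_width: 0.661
t 14.35 tcp [ 0.626  -0.1359  0.14  ] F [ 0.2  0.3 -5.8] w 0.661 j [  2.  27.  -4.   0. -59.   3.]
yawY -175.21 tilt z [-0.0001 -0.0001] shift tool [-0.0004 -0.0008  0.0013]
turn z rad -0.0002
```

```bash
python3 -m crank '[{"delta_rot":[0,0,0],"linear":[-0.0002,-0.0005,0.0012],"gripper":50},{"delta_rot":[0,0,0],"linear":[0,0,0.0004],"gripper":50},{"delta_rot":[0,0,0],"linear":[0,0,0],"gripper":50}]'
python3 -c "
from h import *
go([.6268,-.1354,.1387],4.8)"
```

```text
time_s: 14.72
tcp_pos: [0.6266, -0.1356, 0.1388]
ee_rot: [[0.084, -0.997, 0.001], [-0.997, -0.084, -0.0], [0.0, -0.001, -1.0]]
wrist_force: [1.2, 0.4, -4.2]
gripper_width: 0.659
t 14.72 tcp [ 0.6266 -0.1356  0.1388] F [ 1.2  0.4 -4.2] w 0.659 j [  2.  27.  -4.   0. -59.   3.]
yawY -175.21 tilt z [ 0.0007 -0.0001] shift tool [-0.0002 -0.0002  0.0001]
turn z rad -0.0002
```

Light contact. One small nudge down, then release and rise.

```bash
python3 -m crank '[{"delta_rot":[0,0,0],"linear":[0,0,0.0004],"gripper":50},{"delta_rot":[0,0,0],"linear":[0,0,0],"gripper":100},{"delta_rot":[0,0,0],"linear":[0,0,0],"gripper":100},{"delta_rot":[0,0,0],"linear":[0,0,0],"gripper":100},{"delta_rot":[0,0,0],"linear":[0,0,-0.02],"gripper":100},{"delta_rot":[0,0,0],"linear":[0,0,-0.05],"gripper":100},{"delta_rot":[0,0,0],"linear":[0,0,-0.05],"gripper":100},{"delta_rot":[0,0,0],"linear":[0,0,0],"gripper":100}]'
python3 -c "
from h import *
go([.43,-.327,.3],14.6)
c=cap('wrist','w8.png')
i=c['img'];cv2.imwrite('pics/w8a.png',cv2.resize(i[90:230,180:330],None,fx=5,fy=4,interpolation=cv2.INTER_CUBIC))
j=cap('scene')['img'];cv2.imwrite('pics/s8a.png',cv2.resize(j[130:260,150:270],None,fx=6,fy=4.6,interpolation=cv2.INTER_CUBIC))
"
```

```text
time_s: 15.72
tcp_pos: [0.6289, -0.1362, 0.2641]
ee_rot: [[0.084, -0.996, 0.011], [-0.996, -0.084, -0.001], [0.002, -0.011, -1.0]]
wrist_force: [0.2, 0.2, -0.9]
gripper_width: 1.001
t 15.72 tcp [ 0.6289 -0.1362  0.2641] F [ 0.2  0.2 -0.9] w 1.001 j [  2.  22.   7.   0. -74.   3.]
yawY -175.19 tilt z [ 0.0115 -0.0014] shift tool [ 0.1736  0.2137 -0.038 ]
turn z rad -0.1708
```

View pics/w8a.png

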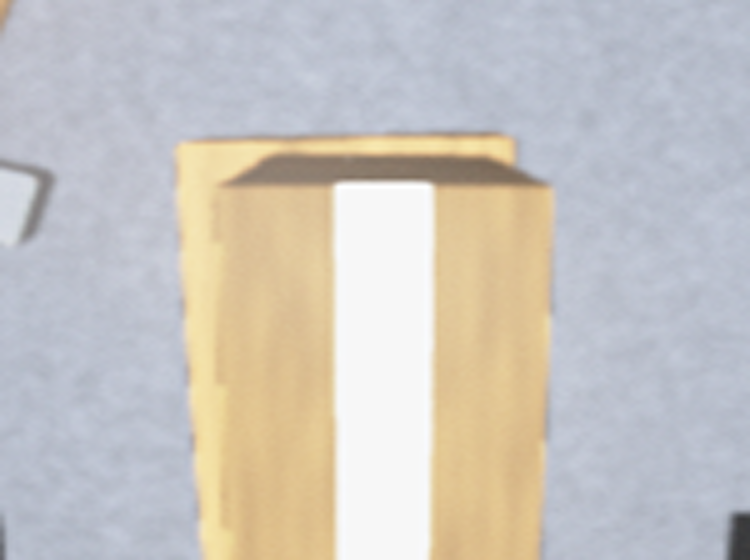

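View pics/s8a.png

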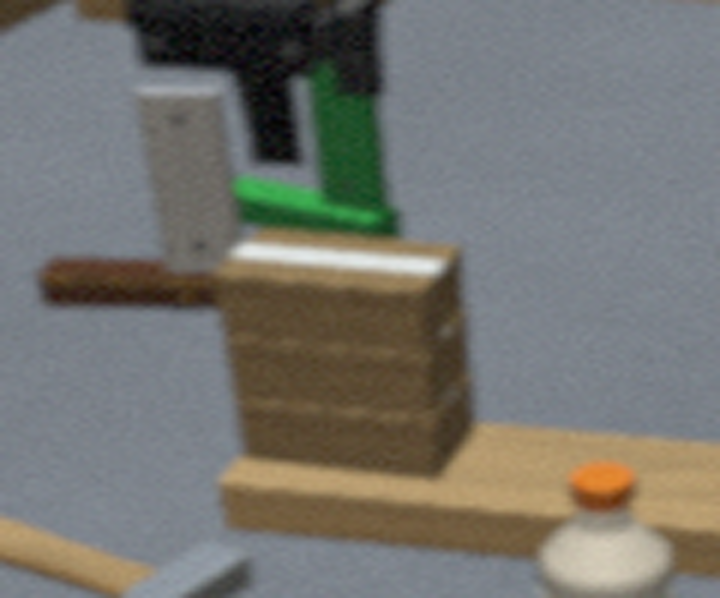

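The three-carton column is flush in both views (joints at (335,345) and (340,408) in the scene crop). Now over to the square, staying above its blade, and checking the green and purple look-alikes for clearance.

```bash
python3 -m crank '[{"delta_rot":[0,0,0],"linear":[0.025,0.0307,0],"gripper":100},{"delta_rot":[0,0,0],"linear":[0.037,0.0457,0],"gripper":100},{"delta_rot":[0,0,0],"linear":[0.037,0.0457,0],"gripper":100},{"delta_rot":[0,0,0],"linear":[0.037,0.0457,0],"gripper":100},{"delta_rot":[0,0,-0.171],"linear":[0.037,0.0457,0],"gripper":100},{"delta_rot":[0,0,0],"linear":[0,0,0],"gripper":100},{"delta_rot":[0,0,0],"linear":[0,0,0],"gripper":100}]'
python3 -c "
from h import *
go([.43,-.327,.26],14.6)
c=cap('wrist','w9.png')
cap('top','t9.png')
cap('scene','s9.png')
"
```

```text
time_s: 16.7
tcp_pos: [0.4276, -0.3257, 0.2569]
ee_rot: [[0.25, -0.968, -0.002], [-0.968, -0.25, 0.001], [-0.001, 0.001, -1.0]]
wrist_force: [0.9, 1.3, 0.3]
gripper_width: 1.002
t 16.7 tcp [ 0.4276 -0.3257  0.2569] F [0.9 1.3 0.3] w 1.002 j [-20.  12.  -9.  -0. -69.  35.]
yawY -165.5 tilt z [-0.0018  0.0009] shift tool [ 0.0018 -0.002  -0.0031]
turn z rad -0.0018
```

View pics/w9.png

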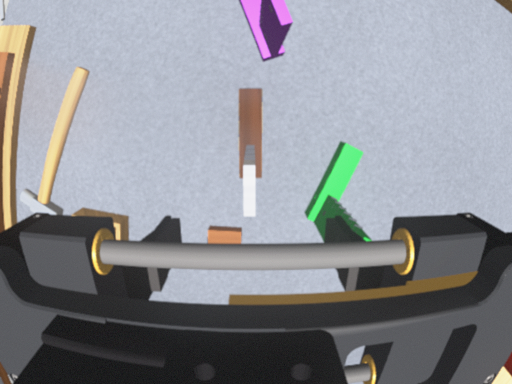

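View pics/s9.png

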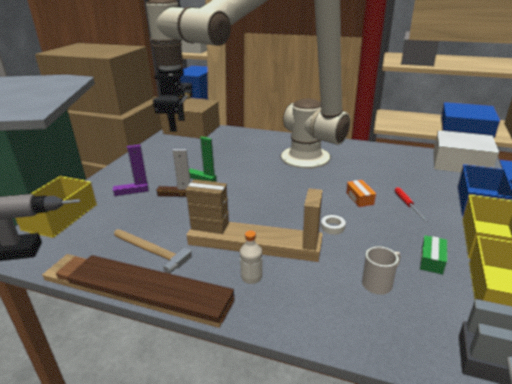

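The wrist view shows the square with its stock at (250,135) and blade top at (249,195). The green look-alike's stock is at (335,180), with its blade going under the right finger at about (345,220). I'll measure both.

Run:
```python
import cv2
i=cv2.imread("pics/w9.png");j=cv2.imread("pics/top0.png")
a=cv2.resize(i[80:250,230:400],None,fx=3.5,fy=3.5,interpolation=cv2.INTER_CUBIC)
cv2.imwrite("pics/w9a.png",a)
cv2.imwrite("pics/t0g.png",cv2.resize(j[250:290,330:390],None,fx=8,fy=8,interpolation=cv2.INTER_CUBIC))
cv2.imwrite("pics/w9b.png",cv2.resize(i[80:225,225:275],None,fx=8,fy=4,interpolation=cv2.INTER_CUBIC))
```

```text
(no output)
```

View pics/w9a.png

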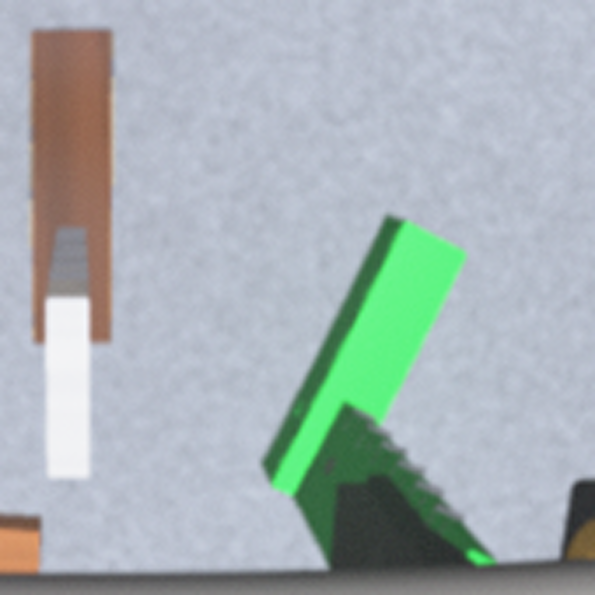

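View pics/t0g.png

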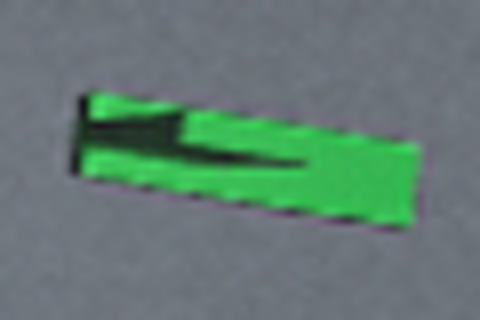

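View pics/w9b.png

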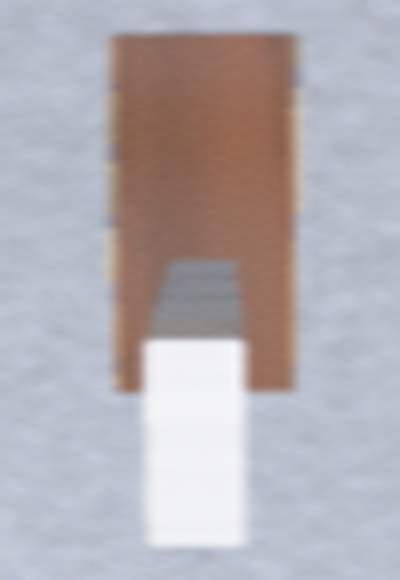

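Run:
```python
from h import *
c=cap("wrist");t=cap("top")
b=lambda p:un(p,8,4,[225,80])
rep(c,"stock",b([(110,36),(298,36),(296,391),(114,391)]),.028)
rep(c,"blade top",b([(144,340),(245,340),(246,546),(148,546)]),.175)
rep(t,"green stock",un([(85,93),(420,144),(412,228),(78,177)],8,8,[330,250]),.028)
rep(c,"green blade start",un([(345,404),(295,495)],3.5,3.5,[230,80]),.028)
go([.43,-.327,.1013],14.6)
```

```text
stock [[0.4718, -0.4165], [0.4423, -0.4242], [0.4122, -0.3096], [0.4419, -0.3019]] ctr [ 0.4421 -0.3631]
  len [0.0305, 0.1185, 0.0307, 0.1185] ang [-165.4, 104.8, 14.6, -75.4]
blade top [[0.4435, -0.3475], [0.4333, -0.3501], [0.4216, -0.306], [0.4319, -0.3033]] ctr [ 0.4326 -0.3267]
  len [0.0105, 0.0457, 0.0107, 0.0457] ang [-165.4, 104.9, 14.7, -75.3]
green stock [[0.3333, -0.2642], [0.3136, -0.3853], [0.2836, -0.3802], [0.3032, -0.2601]] ctr [ 0.3084 -0.3224]
  len [0.1226, 0.0303, 0.1217, 0.0304] ang [-99.3, 170.3, 80.8, -7.8]
green blade start [[0.3149, -0.3091], [0.3227, -0.267]] ctr [ 0.3188 -0.2881]
  len [0.0428, 0.0428] ang [79.5, -100.5]
t 16.95 tcp [ 0.4288 -0.3251  0.2577] F [-0.1  0.3  0.6] w 0.997 j [-20.  12.  -8.  -0. -69.  35.]
yawY -165.33 tilt z [-0.0005  0.0003] shift tool [ 0.0022 -0.0007  0.1563]
turn z rad 0.0012
```

```bash
python3 -m crank '[{"delta_rot":[0,0,0.001],"linear":[0.0023,-0.0023,0.02],"gripper":100},{"delta_rot":[0,0,0],"linear":[0,0,0.045],"gripper":100},{"delta_rot":[0,0,0],"linear":[0,0,0.045],"gripper":100},{"delta_rot":[0,0,0],"linear":[0,0,0.03],"gripper":100},{"delta_rot":[0,0,0],"linear":[0,0,0],"gripper":100},{"delta_rot":[0,0,0],"linear":[0,0,0],"gripper":100}]'
python3 -c "
from h import *
go([.4313,-.3268,.115],14.7)
c=cap('wrist','w10.png')
c=cap('scene');cv2.imwrite('pics/s10a.png',cv2.resize(c['img'][90:220,110:270],None,fx=4.8,fy=4.6,interpolation=cv2.INTER_CUBIC))
"
```

```text
time_s: 17.7
tcp_pos: [0.4322, -0.3278, 0.1194]
ee_rot: [[0.252, -0.968, 0.002], [-0.968, -0.252, -0.001], [0.002, -0.002, -1.0]]
wrist_force: [0.1, -0.1, 0.3]
gripper_width: 0.997
t 17.7 tcp [ 0.4322 -0.3278  0.1194] F [ 0.1 -0.1  0.3] w 0.997 j [-20.  20. -19.   0. -51.  35.]
yawY -165.41 tilt z [ 0.002  -0.0014] shift tool [-0.0012  0.0006  0.0044]
turn z rad -0.0019
```

View pics/w10.png

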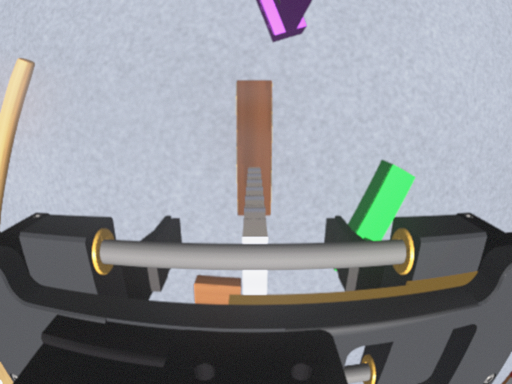

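View pics/s10a.png

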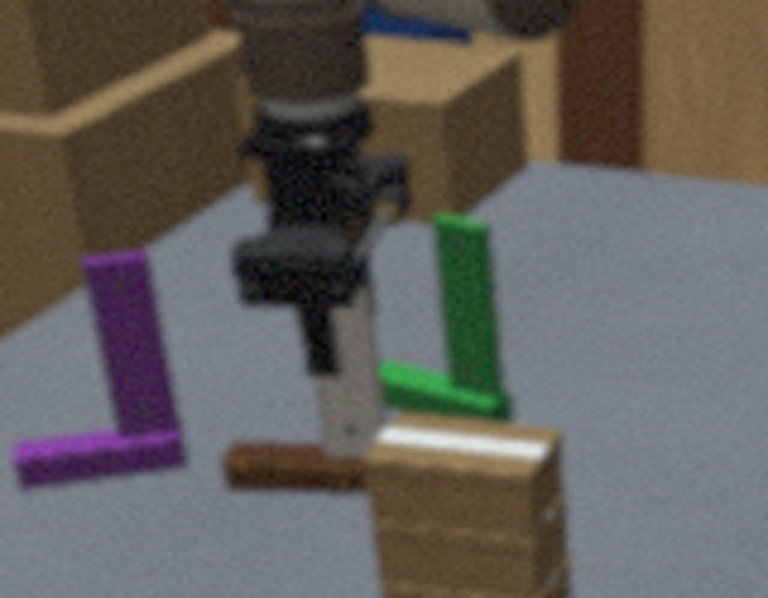

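Run:
```python
from h import *
s=r.sense();R=s["ee_rot"];p=s["tcp_pos"];c=cap("scene")
f=lambda P:((project(c,P)-[110,90])*[4.8,4.6]).round(0).tolist()
print("tcp",f(p),"near tip",f(p-R[:,1]*.0435),f(p-R[:,1]*.0585))
# blade edges at z .12 outer face
sx=np.array([np.cos(np.radians(14.7)),np.sin(np.radians(14.7)),0]);sy=np.array([-sx[1],sx[0],0])
o=np.array([.4313,-.3268,0])-37.5e-3*sy
for z in(.03,.1,.175):print(z,f(o+sx*.005+sy*.015+[0,0,z]),f(o+sx*.005+sy*.06+[0,0,z]))
```

```text
tcp [[344.0, 339.0]] near tip [[328.0, 365.0]] [[322.0, 375.0]]
0.03 [[328.0, 448.0]] [[389.0, 449.0]]
0.1 [[316.0, 365.0]] [[378.0, 366.0]]
0.175 [[302.0, 272.0]] [[367.0, 273.0]]
```

Projections agree: the near finger is predicted at (322,375) and seen at (322,372), with the blade between the fingers. Lower 3 mm and grip.

```bash
python3 -m crank '[{"delta_rot":[0,0,0],"linear":[0,0,0.003],"gripper":100},{"delta_rot":[0,0,0],"linear":[0,0,0],"gripper":0},{"delta_rot":[0,0,0],"linear":[0,0,0],"gripper":0},{"delta_rot":[0,0,0],"linear":[0,0,0],"gripper":0},{"delta_rot":[0,0,0],"linear":[0,0,0],"gripper":0},{"delta_rot":[0,0,0],"linear":[0,0,0],"gripper":0},{"delta_rot":[0,0,0],"linear":[0,0,0],"gripper":0},{"delta_rot":[0,0,0],"linear":[0,0,0],"gripper":0}]'
python3 -c "
from h import *
go([.4313,-.3268,.115],14.7)"
```

```text
time_s: 18.85
tcp_pos: [0.4309, -0.3275, 0.115]
ee_rot: [[0.251, -0.968, -0.0], [-0.968, -0.251, 0.0], [-0.0, 0.0, -1.0]]
wrist_force: [-0.1, 0.2, 0.1]
gripper_width: 0.286
t 18.85 tcp [ 0.4309 -0.3275  0.115 ] F [-0.1  0.2  0.1] w 0.286 j [-20.  20. -20.  -0. -50.  35.]
yawY -165.47 tilt z [-0.  0.] shift tool [-0.0006 -0.0006  0.    ]
turn z rad -0.003
```

```bash
python3 -m crank '[{"delta_rot":[0,0,0],"linear":[0,0,0],"gripper":0},{"delta_rot":[0,0,0],"linear":[0,0,0],"gripper":0},{"delta_rot":[0,0,0],"linear":[0,0,0],"gripper":0},{"delta_rot":[0,0,0],"linear":[0,0,0],"gripper":0}]'
python3 -c "
from h import *
go([.4313,-.3268,.115],14.7)
c=cap('wrist');cv2.imwrite('pics/w11a.png',cv2.resize(c['img'][80:300,150:350],None,fx=3,fy=2.7,interpolation=cv2.INTER_CUBIC))
"
```

```text
time_s: 19.35
tcp_pos: [0.4308, -0.3275, 0.115]
ee_rot: [[0.251, -0.968, -0.0], [-0.968, -0.251, 0.0], [-0.0, 0.0, -1.0]]
wrist_force: [-0.4, -0.6, -0.4]
gripper_width: 0.114
t 19.35 tcp [ 0.4308 -0.3275  0.115 ] F [-0.4 -0.6 -0.4] w 0.114 j [-20.  20. -20.  -0. -50.  35.]
yawY -165.48 tilt z [-0.0001  0.0001] shift tool [-0.0005 -0.0007  0.    ]
turn z rad -0.0031
```

View pics/w11a.png

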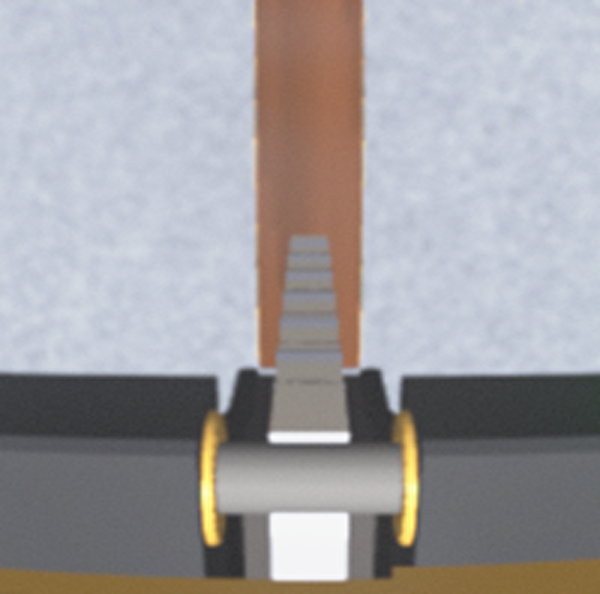

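The blade is gripped (9.9 mm opening). Before moving, I'll fit the plate's long edges and the stud's face in the first top picture to sub-pixel accuracy, to get the yaw.

Run:
```python
from h import *
t=cap("top");i=cv2.imread("pics/top0.png").astype(float)
d=cv2.GaussianBlur(i[:,:,2]-i[:,:,0],(0,0),.7) # red-blue: wood high
L=cv2.GaussianBlur(i.sum(2)/3,(0,0),.7)
def edge(img,cols,guess,sign,axis=0,w=3):
    out=[]
    for u in cols:
        g=guess(u);lo=int(round(g))-w
        prof=np.array([img[v,u] if axis==0 else img[u,v] for v in range(lo,lo+2*w+1)])
        gr=sign*np.diff(prof);gr=np.clip(gr,0,None)
        k=gr.argmax();s=slice(max(0,k-1),k+2);q=(np.arange(len(gr))[s]*gr[s]).sum()/gr[s].sum()
        out.append((u,lo+q+.5) if axis==0 else (lo+q+.5,u))
    return np.array(out)
def fit(p,z,n):
    w=plane(t,p,z)[:,:2]
    for _ in range(3):
        m=w.mean(0);U,S,V=np.linalg.svd(w-m);res=(w-m)@V[1];k=abs(res)<max(2*res.std(),.0004);w=w[k]
    a=np.degrees(np.arctan2(V[0][1],V[0][0]))%180;print(n,"pt",m,"ang",round(a,2),"rms",res.std(),len(w));return m,V[0]
A=lambda x,y:np.array([x/5+170-.4,y/5+135-.4])
def line(p,q): return lambda u:p[1]+(q[1]-p[1])*(u-p[0])/(q[0]-p[0])
far=edge(d,range(205,274),line(A(155,118),A(690,56)),+1)
m1,v=fit(far,.038,"far top edge")
near=edge(L,range(206,308),line(A(93,265),A(713,198)),-1,w=2)
m2,v2=fit(near,.038,"near top edge")
nb=edge(d,range(206,308),lambda u:line(A(150,272),A(713,206))(u),-1)
fit(nb,.0,"near bottom edge")
n=np.array([-v[1],v[0]]);print("width",(m1-m2)@n)
# stud inner top edge: bright top -> dark side along rows
st=edge(L,range(147,175),lambda r_:A(117+(132-117)*((r_-135+.4)*5-45)/160,0)[0],-1,axis=1)
fit(st,.178,"stud inner top edge")
lf=edge(d,range(148,175),lambda r_:A(50+(66-50)*((r_-135+.4)*5-53)/155,0)[0],+1,axis=1)
fit(lf,.178,"stud outer top edge")
ft=edge(L,range(162,184),lambda r_:A(158+5*((r_-135+.4)*5-118)/134,0)[0],+1,axis=1)
fit(ft,.038,"stud inner foot")
```

```text
far top edge pt [0.6622 0.0294] ang 96.42 rms 0.0002707101568861929 66
near top edge pt [ 0.5789 -0.0206] ang 96.23 rms 0.00047061079007099636 98
near bottom edge pt [ 0.5843 -0.0221] ang 96.71 rms 0.0030086616246661493 102
width 0.08843494468378142
stud inner top edge pt [0.6003 0.1429] ang 6.92 rms 0.000587203073850589 28
stud outer top edge pt [0.5977 0.1806] ang 6.41 rms 0.00016121665073278439 24
stud inner foot pt [0.604 0.144] ang 6.42 rms 0.0003183096120979901 21
```

The fits agree: the plate's yaw is 6.4°, its width comes out at 88.4 mm (89 expected), and the corner is at about (0.605, 0.144, 0.038). Lift and turn.

```bash
python3 -m crank '[{"delta_rot":[0,0,0],"linear":[0,0,-0.02],"gripper":0},{"delta_rot":[0,0,0],"linear":[0,0,-0.05],"gripper":0},{"delta_rot":[0,0,0],"linear":[0,0,-0.06],"gripper":0},{"delta_rot":[0,0,0.142],"linear":[0,0,-0.06],"gripper":0},{"delta_rot":[0,0,0],"linear":[0,0,-0.02],"gripper":0},{"delta_rot":[0,0,0],"linear":[0,0,0],"gripper":0}]'
python3 -c "
from h import *
go([.6109,.0916,.32],6.4)"
```

```text
time_s: 20.2
tcp_pos: [0.4312, -0.3275, 0.3262]
ee_rot: [[0.111, -0.994, 0.003], [-0.994, -0.111, -0.001], [0.001, -0.003, -1.0]]
wrist_force: [0.1, 0.3, -2.8]
gripper_width: 0.109
t 20.2 tcp [ 0.4312 -0.3275  0.3262] F [ 0.1  0.3 -2.8] w 0.109 j [-20.  11.  -1.  -0. -78.  26.]
yawY -173.61 tilt z [ 0.0031 -0.0006] shift tool [-0.3965 -0.2252  0.0065]
turn z rad -0.0002
```

```bash
python3 -m crank '[{"delta_rot":[0,0,0],"linear":[-0.0345,-0.0196,0],"gripper":0},{"delta_rot":[0,0,0],"linear":[-0.047,-0.0267,0],"gripper":0},{"delta_rot":[0,0,0],"linear":[-0.047,-0.0267,0],"gripper":0},{"delta_rot":[0,0,0],"linear":[-0.047,-0.0267,0],"gripper":0},{"delta_rot":[0,0,0],"linear":[-0.047,-0.0267,0],"gripper":0},{"delta_rot":[0,0,0],"linear":[-0.047,-0.0267,0],"gripper":0},{"delta_rot":[0,0,0],"linear":[-0.047,-0.0267,0],"gripper":0},{"delta_rot":[0,0,0],"linear":[-0.047,-0.0267,0],"gripper":0},{"delta_rot":[0,0,0],"linear":[-0.033,-0.0187,0],"gripper":0},{"delta_rot":[0,0,0],"linear":[0,0,0],"gripper":0}]'
python3 -m crank '[{"delta_rot":[0,0,0],"linear":[0,0,0.03],"gripper":0},{"delta_rot":[0,0,0],"linear":[0,0,0.03],"gripper":0},{"delta_rot":[0,0,0],"linear":[0,0,0],"gripper":0},{"delta_rot":[0,0,0],"linear":[0,0,0],"gripper":0}]'
python3 -c "
from h import *
go([.6109,.0916,.153],6.4)
c=cap('wrist','w12.png')
c=cap('scene');cv2.imwrite('pics/s12a.png',cv2.resize(c['img'][90:270,170:350],None,fx=3.3,fy=3.3,interpolation=cv2.INTER_CUBIC))
c=cap('top');cv2.imwrite('pics/t12a.png',cv2.resize(c['img'][90:230,160:340],None,fx=4,fy=4,interpolation=cv2.INTER_CUBIC))
"
```

```text
time_s: 21.45
tcp_pos: [0.6103, 0.0941, 0.3208]
ee_rot: [[0.114, -0.993, -0.006], [-0.993, -0.114, -0.001], [0.0, 0.006, -1.0]]
wrist_force: [-0.0, -0.1, -2.1]
gripper_width: 0.116
time_s: 21.95
tcp_pos: [0.6109, 0.0909, 0.2657]
ee_rot: [[0.111, -0.994, 0.001], [-0.994, -0.111, -0.001], [0.001, -0.001, -1.0]]
wrist_force: [-0.1, 0.3, -2.1]
gripper_width: 0.111
t 21.95 tcp [0.6109 0.0909 0.2657] F [-0.1  0.3 -2.1] w 0.111 j [ 23.  20.   3.   0. -73. -17.]
yawY -173.63 tilt z [ 0.0009 -0.0005] shift tool [-0.0007  0.      0.1127]
turn z rad -0.0006
```

View pics/w12.png

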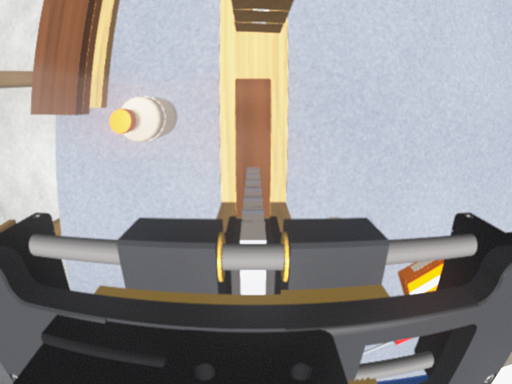

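View pics/s12a.png

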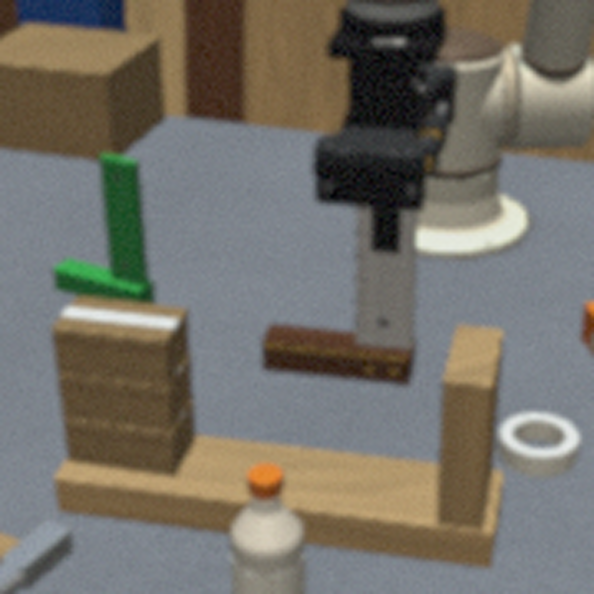

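View pics/t12a.png

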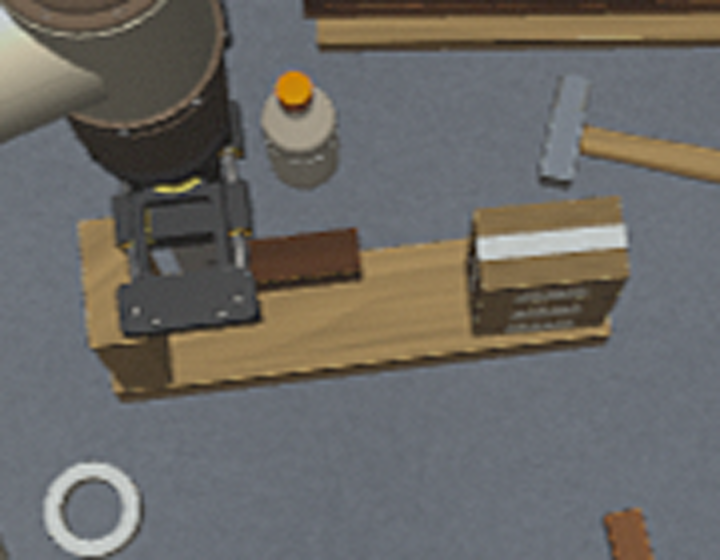

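The held square is centred and parallel over the plate: in the wrist view the plate edges are at columns 220 and 288 and the stock at 236–270. It is clear of the stud and glue. Descend to just above the plate.

```bash
python3 -m crank '[{"delta_rot":[0,0,0],"linear":[0,0,0.03],"gripper":0},{"delta_rot":[0,0,0],"linear":[0,0,0.04],"gripper":0},{"delta_rot":[0,0,0],"linear":[0,0,0.025],"gripper":0},{"delta_rot":[0,0,0],"linear":[0,0,0.01],"gripper":0},{"delta_rot":[0,0,0],"linear":[0,0,0.002],"gripper":0},{"delta_rot":[0,0,0],"linear":[0,0,0],"gripper":0},{"delta_rot":[0,0,0],"linear":[0,0,0],"gripper":0}]'
python3 -c "
from h import *
go([.6109,.0916,.153],6.4)
c=cap('scene');cv2.imwrite('pics/s13a.png',cv2.resize(c['img'][140:260,230:340],None,fx=6,fy=5,interpolation=cv2.INTER_CUBIC))
"
```

```text
time_s: 22.98
tcp_pos: [0.6113, 0.0918, 0.1594]
ee_rot: [[0.111, -0.994, 0.002], [-0.994, -0.111, 0.001], [-0.001, -0.003, -1.0]]
wrist_force: [-0.1, -0.1, -1.6]
gripper_width: 0.112
t 22.98 tcp [0.6113 0.0918 0.1594] F [-0.1 -0.1 -1.6] w 0.112 j [ 24.  24.  -6.   0. -60. -17.]
yawY -173.6 tilt z [0.0024 0.0008] shift tool [0.0002 0.0004 0.0064]
turn z rad -0.0001
```

View pics/s13a.png

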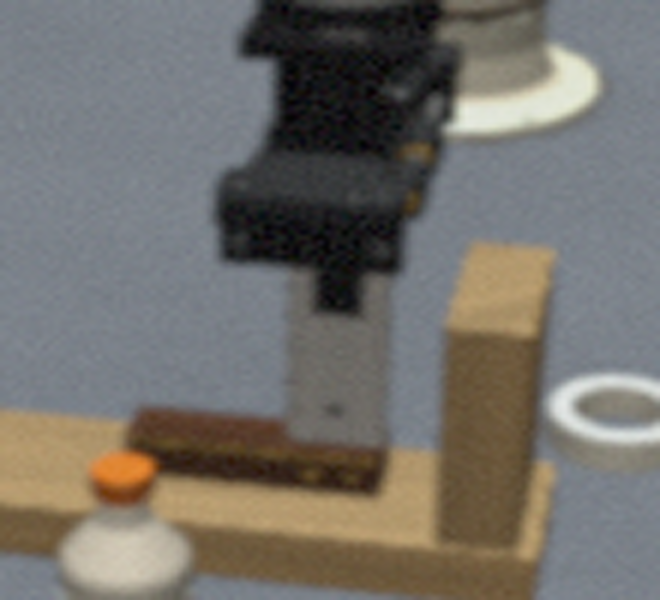

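```bash
python3 -m crank '[{"delta_rot":[0,0,0],"linear":[-0.012,0,0],"gripper":0},{"delta_rot":[0,0,0],"linear":[-0.01,0,0.002],"gripper":0},{"delta_rot":[0,0,0],"linear":[-0.002,0,0.002],"gripper":0},{"delta_rot":[0,0,0],"linear":[0,0,0],"gripper":0},{"delta_rot":[0,0,0],"linear":[0,0,0],"gripper":0}]'
python3 -c "
from h import *
go([.6075,.1214,.153],6.4)
c=cap('scene');cv2.imwrite('pics/s14a.png',cv2.resize(c['img'][140:260,230:340],None,fx=6,fy=5,interpolation=cv2.INTER_CUBIC))
"
```

```text
time_s: 23.65
tcp_pos: [0.6079, 0.1154, 0.154]
ee_rot: [[0.111, -0.994, -0.0], [-0.994, -0.111, -0.0], [0.0, 0.0, -1.0]]
wrist_force: [0.8, -0.7, -2.0]
gripper_width: 0.114
t 23.65 tcp [0.6079 0.1154 0.154 ] F [ 0.8 -0.7 -2. ] w 0.114 j [ 26.  25.  -6.   0. -59. -19.]
yawY -173.61 tilt z [-0.0001 -0.0002] shift tool [-0.006  -0.0003  0.001 ]
turn z rad -0.0002
```

View pics/s14a.png

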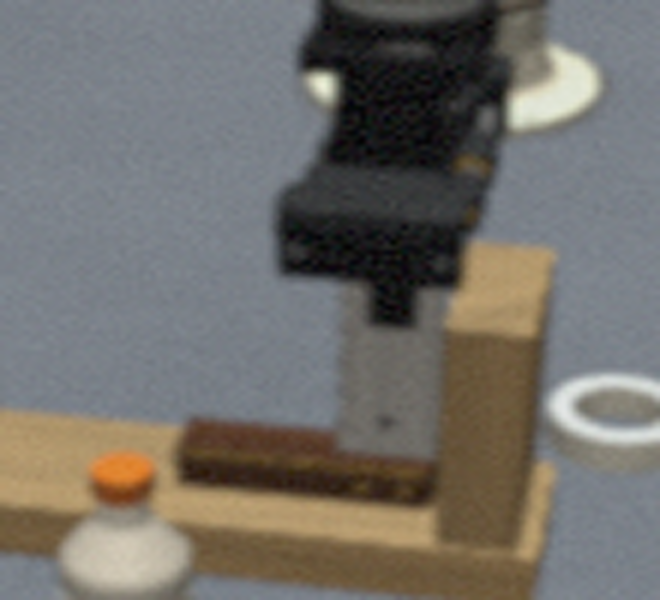

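```bash
python3 -m crank '[{"delta_rot":[0,0,0],"linear":[-0.002,0,0],"gripper":0},{"delta_rot":[0,0,0],"linear":[-0.001,0,0.001],"gripper":0},{"delta_rot":[0,0,0],"linear":[0,0,0],"gripper":0},{"delta_rot":[0,0,0],"linear":[0,0,0],"gripper":0}]'
python3 -c "
from h import *
go([.6075,.1214,.153],6.4)"
python3 -m crank '[{"delta_rot":[0,0,0],"linear":[-0.001,0,0],"gripper":0},{"delta_rot":[0,0,0],"linear":[0,0,0],"gripper":0}]'
python3 -c "
from h import *
go([.6075,.1214,.153],6.4)"
```

```text
time_s: 24.2
tcp_pos: [0.6076, 0.1184, 0.1531]
ee_rot: [[0.111, -0.994, 0.0], [-0.994, -0.111, 0.0], [-0.0, -0.0, -1.0]]
wrist_force: [-0.3, -0.4, -1.6]
gripper_width: 0.112
t 24.2 tcp [0.6076 0.1184 0.1531] F [-0.3 -0.4 -1.6] w 0.112 j [ 26.  25.  -6.  -0. -59. -20.]
yawY -173.61 tilt z [0.0001 0.    ] shift tool [-0.0029 -0.0003  0.0001]
turn z rad -0.0002
time_s: 24.45
tcp_pos: [0.6074, 0.1195, 0.1531]
ee_rot: [[0.111, -0.994, -0.0], [-0.994, -0.111, -0.0], [0.0, 0.0, -1.0]]
wrist_force: [-0.2, 0.5, -1.5]
gripper_width: 0.114
t 24.45 tcp [0.6074 0.1195 0.1531] F [-0.2  0.5 -1.5] w 0.114 j [ 26.  25.  -6.   0. -59. -20.]
yawY -173.61 tilt z [-0. -0.] shift tool [-0.0019 -0.0003  0.0001]
turn z rad -0.0001
```

No contact yet. Touch down on the plate first, in small steps.

```bash
python3 -m crank '[{"delta_rot":[0,0,0],"linear":[0,0,0.0008],"gripper":0},{"delta_rot":[0,0,0],"linear":[0,0,0],"gripper":0}]'
python3 -m crank '[{"delta_rot":[0,0,0],"linear":[0,0,0.0008],"gripper":0},{"delta_rot":[0,0,0],"linear":[0,0,0],"gripper":0}]'
python3 -m crank '[{"delta_rot":[0,0,0],"linear":[-0.001,0,0],"gripper":0},{"delta_rot":[0,0,0],"linear":[0,0,0],"gripper":0}]'
```

```text
time_s: 24.7
tcp_pos: [0.6075, 0.1195, 0.1531]
ee_rot: [[0.111, -0.994, 0.0], [-0.994, -0.111, 0.0], [0.0, -0.0, -1.0]]
wrist_force: [-1.1, -0.2, 2.7]
gripper_width: 0.114
time_s: 24.95
tcp_pos: [0.6075, 0.1195, 0.1531]
ee_rot: [[0.112, -0.994, 0.001], [-0.994, -0.112, -0.0], [0.0, -0.001, -1.0]]
wrist_force: [-3.2, 0.7, 6.7]
gripper_width: 0.113
time_s: 25.2
tcp_pos: [0.6074, 0.1197, 0.153]
ee_rot: [[0.112, -0.994, 0.001], [-0.994, -0.112, -0.001], [0.002, -0.001, -1.0]]
wrist_force: [-2.9, -2.0, 6.8]
gripper_width: 0.114
```

```bash
python3 -m crank '[{"delta_rot":[0,0,0],"linear":[-0.001,0,0],"gripper":0},{"delta_rot":[0,0,0],"linear":[0,0,0],"gripper":0}]'
python3 -m crank '[{"delta_rot":[0,0,0],"linear":[-0.001,0,0],"gripper":0},{"delta_rot":[0,0,0],"linear":[0,0,0],"gripper":0}]'
python3 -m crank '[{"delta_rot":[0,0,0],"linear":[-0.001,0,0],"gripper":0},{"delta_rot":[0,0,0],"linear":[0,0,0],"gripper":0}]'
python3 -c "
from h import *
go([.6075,.1214,.153],6.4);print(r.sense()['moment'])
c=cap('scene');cv2.imwrite('pics/s15a.png',cv2.resize(c['img'][140:260,230:340],None,fx=6,fy=5,interpolation=cv2.INTER_CUBIC))
c=cap('wrist');cv2.imwrite('pics/w15.png',c['img'])
"
```

```text
time_s: 25.45
tcp_pos: [0.6074, 0.12, 0.1531]
ee_rot: [[0.112, -0.994, 0.001], [-0.994, -0.112, -0.003], [0.003, -0.0, -1.0]]
wrist_force: [-1.0, -2.9, 6.3]
gripper_width: 0.11
time_s: 25.7
tcp_pos: [0.6075, 0.1204, 0.1531]
ee_rot: [[0.112, -0.994, 0.001], [-0.994, -0.112, -0.003], [0.003, -0.0, -1.0]]
wrist_force: [-1.3, -4.9, 6.3]
gripper_width: 0.111
time_s: 25.95
tcp_pos: [0.6075, 0.1205, 0.1531]
ee_rot: [[0.111, -0.994, 0.001], [-0.994, -0.111, -0.004], [0.004, -0.0, -1.0]]
wrist_force: [-1.2, -9.0, 6.2]
gripper_width: 0.114
t 25.95 tcp [0.6075 0.1205 0.1531] F [-1.2 -9.   6.2] w 0.114 j [ 26.  25.  -6.   0. -59. -20.]
yawY -173.61 tilt z [ 0.0007 -0.0044] shift tool [-0.0009 -0.0001  0.0001]
turn z rad -0.0001
[-2.2941  0.1855  0.0434]
```

View pics/s15a.png

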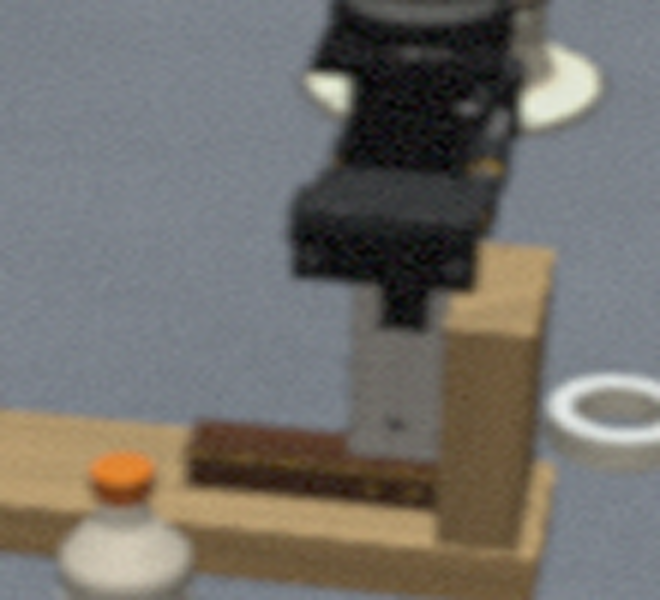

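View pics/w15.png

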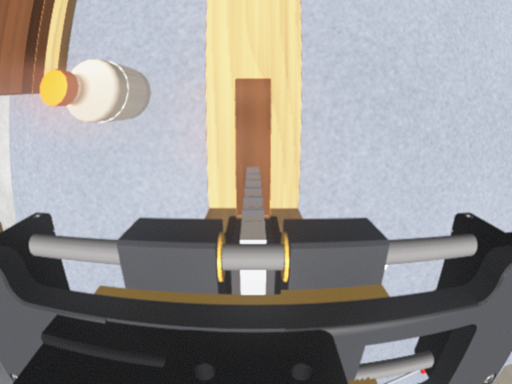

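Stud contact: the horizontal force now rises about 4 N per mm and the heel is in the corner in the scene crop (440,480). Pressing harder, while taking out the 0.25° tilt that the load causes.

```bash
python3 -m crank '[{"delta_rot":[0,-0.004,0],"linear":[0,0,0.001],"gripper":0},{"delta_rot":[0,0,0],"linear":[0,0,0],"gripper":0},{"delta_rot":[0,0,0],"linear":[0,0,0],"gripper":0}]'
python3 -c "
from h import *
go([.6075,.1214,.153],6.4);print(r.sense()['moment'])"
python3 -m crank '[{"delta_rot":[0,0,0],"linear":[-0.001,0,0.0005],"gripper":0},{"delta_rot":[0,0,0],"linear":[0,0,0],"gripper":0},{"delta_rot":[0,0,0],"linear":[0,0,0],"gripper":0}]'
python3 -c "
from h import *
go([.6075,.1214,.153],6.4);print(r.sense()['moment'])"
```

```text
time_s: 26.42
tcp_pos: [0.6076, 0.1204, 0.1531]
ee_rot: [[0.112, -0.994, 0.001], [-0.994, -0.112, -0.001], [0.001, -0.001, -1.0]]
wrist_force: [-1.5, -6.1, 9.1]
gripper_width: 0.113
t 26.43 tcp [0.6076 0.1204 0.1531] F [-1.5 -6.1  9.1] w 0.113 j [ 26.  25.  -6.   0. -59. -20.]
yawY -173.56 tilt z [ 0.0006 -0.0012] shift tool [-0.001  -0.0001  0.0001]
turn z rad 0.0007
[-2.5677  0.6856  0.0571]
time_s: 26.8
tcp_pos: [0.6075, 0.1206, 0.1531]
ee_rot: [[0.112, -0.994, 0.001], [-0.994, -0.112, -0.002], [0.002, -0.0, -1.0]]
wrist_force: [-1.8, -9.6, 10.5]
gripper_width: 0.114
t 26.8 tcp [0.6075 0.1206 0.1531] F [-1.8 -9.6 10.5] w 0.114 j [ 26.  25.  -6.   0. -59. -20.]
yawY -173.57 tilt z [ 0.0007 -0.0022] shift tool [-0.0008 -0.0001  0.0001]
turn z rad 0.0005
[-3.1231  0.6651  0.0494]
```

```bash
python3 -m crank '[{"delta_rot":[0,-0.003,0],"linear":[-0.001,0,0.0008],"gripper":0},{"delta_rot":[0,0,0],"linear":[-0.001,0,0],"gripper":0},{"delta_rot":[0,0,0],"linear":[0,0,0],"gripper":0},{"delta_rot":[0,0,0],"linear":[0,0,0],"gripper":0}]'
python3 -c "
from h import *
go([.6075,.1214,.153],6.4);print(r.sense()['moment'])
c=cap('scene');cv2.imwrite('pics/s16a.png',cv2.resize(c['img'][140:260,230:340],None,fx=6,fy=5,interpolation=cv2.INTER_CUBIC))
c=cap('wrist');cv2.imwrite('pics/w16a.png',cv2.resize(c['img'][60:240,190:310],None,fx=5,fy=3.3,interpolation=cv2.INTER_CUBIC))
"
```

```text
time_s: 27.3
tcp_pos: [0.6075, 0.1206, 0.153]
ee_rot: [[0.112, -0.994, 0.0], [-0.994, -0.112, -0.002], [0.002, -0.0, -1.0]]
wrist_force: [-1.1, -15.1, 12.6]
gripper_width: 0.113
t 27.3 tcp [0.6075 0.1206 0.153 ] F [ -1.1 -15.1  12.6] w 0.113 j [ 26.  25.  -6.   0. -59. -20.]
yawY -173.59 tilt z [ 0.0004 -0.002 ] shift tool [-0.0008 -0.0001  0.    ]
turn z rad 0.0003
[-4.6322  0.4903  0.0314]
```

View pics/s16a.png

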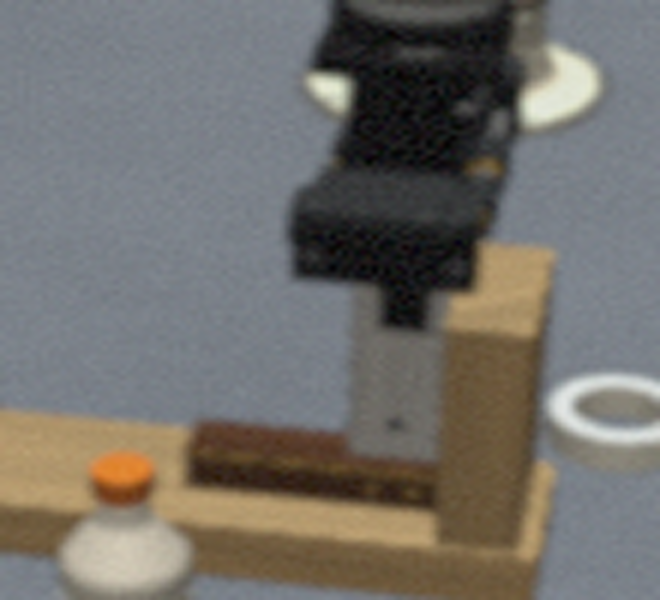

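View pics/w16a.png

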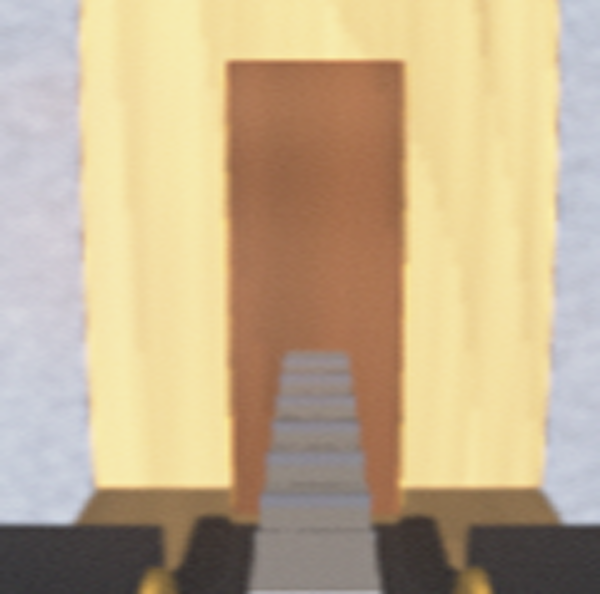

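Run:
```python
from h import *
c=cap("wrist")
w=lambda p:un(p,5,3.3,[190,60])
th=np.radians(96.4);v=np.array([np.cos(th),np.sin(th)])
def s(n,p,z):
    q=plane(c,w(p),z)[:,:2];print(n,q.round(4).tolist(),"along",(q@v).round(4),"across",(q@[v[1],-v[0]]).round(4))
s("stud foot",[(95,489),(160,489),(400,488),(545,487)],.038)
s("stock end top",[(236,521),(399,520)],.066)
s("stock rear top",[(227,62),(405,62)],.066)
s("plate edges",[(80,62),(562,62),(94,480),(546,480)],.038)
go([.6075,.1214,.153],6.4);print(r.sense()['moment'])
```

```text
stud foot [[0.6484, 0.1489], [0.6355, 0.1474], [0.5885, 0.1417], [0.5598, 0.1383]] along [0.0757 0.0756 0.0753 0.0751] across [0.6609 0.6479 0.6006 0.5718]
stock end top [[0.6192, 0.1452], [0.5902, 0.1417]] along [0.0753 0.075 ] across [0.6315 0.6023]
stock rear top [[0.6331, 0.0252], [0.6039, 0.0219]] along [-0.0455 -0.0456] across [0.632  0.6026]
plate edges [[0.6622, 0.0246], [0.5737, 0.0145], [0.6488, 0.1461], [0.56, 0.1361]] along [-0.0494 -0.0495  0.0729  0.0729] across [0.6609 0.5717 0.661  0.5717]
t 27.45 tcp [0.6075 0.1206 0.1531] F [ -2.  -14.7  13.1] w 0.111 j [ 26.  25.  -6.   0. -59. -20.]
yawY -173.59 tilt z [ 0.0005 -0.002 ] shift tool [-0.0007 -0.0001  0.0001]
turn z rad 0.0002
[-4.6478  0.4995 -0.0073]
```

The measured gap is about 0: the stock end is at 0.0752 along the plate and the stud foot at 0.0754. The stock is parallel and centred. One last small trim of the tilt and downward push, then a check of the whole bench.

```bash
python3 -m crank '[{"delta_rot":[0,-0.002,0],"linear":[-0.0003,0,0.0006],"gripper":0},{"delta_rot":[0,0,0],"linear":[0,0,0],"gripper":0},{"delta_rot":[0,0,0],"linear":[0,0,0],"gripper":0},{"delta_rot":[0,0,0],"linear":[0,0,0],"gripper":0},{"delta_rot":[0,0,0],"linear":[0,0,0],"gripper":0},{"delta_rot":[0,0,0],"linear":[0,0,0],"gripper":0},{"delta_rot":[0,0,0],"linear":[0,0,0],"gripper":0},{"delta_rot":[0,0,0],"linear":[0,0,0],"gripper":0}]'
python3 -c "
from h import *
go([.6075,.1214,.153],6.4);print(r.sense()['moment'])
c=cap('scene','s17.png');cap('top','t17.png')
"
```

```text
time_s: 28.45
tcp_pos: [0.6075, 0.1207, 0.153]
ee_rot: [[0.112, -0.994, 0.0], [-0.994, -0.112, -0.001], [0.001, -0.0, -1.0]]
wrist_force: [-2.6, -14.8, 15.2]
gripper_width: 0.111
t 28.45 tcp [0.6075 0.1207 0.153 ] F [ -2.6 -14.8  15.2] w 0.111 j [ 26.  25.  -6.   0. -59. -20.]
yawY -173.57 tilt z [ 0.0004 -0.0006] shift tool [-0.0007 -0.0001  0.    ]
turn z rad 0.0006
[-4.9565  0.7546  0.0629]
```

View pics/s17.png

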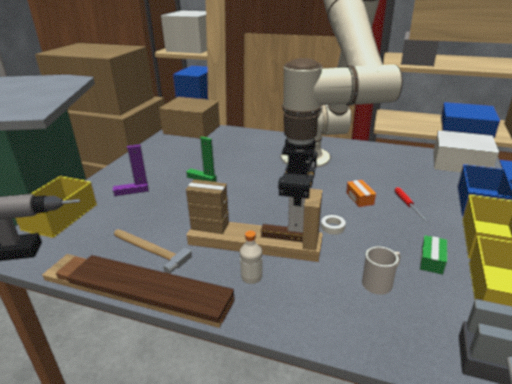

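View pics/t17.png

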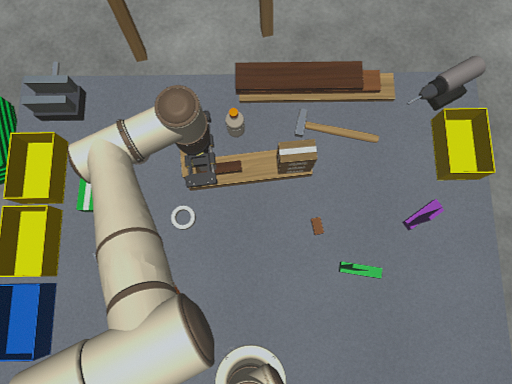

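The column stands at (207,208) in the scene view and the square is seated at (290,220). The tape roll, offcut, glue, hammer, mug, screwdriver and look-alikes are where they were, the forces are steady (about 15 N on each face) and the tilt is under 0.05°. Handing in.

```bash
python3 -c "
from station import workorder
print(workorder.finish_job())"
```

```text
the job is handed in; nothing more can be done
None
```

I stacked both loose brown cartons on the base carton and let go of them. Then I stood the try square on the plate, pressed it into the corner, and handed the job in at about 28.6 s of the 72 s limit, still gripping and pressing. No verdict was reported.

- **Column:** the three cartons look flush in the scene and wrist pictures. The top one was released in light contact, after correcting it by about 3 mm.
- **Square in the corner:** in the wrist picture the stock's end meets the stud face to about 0.3 mm. The stock is parallel to the plate and centred on it to about 1 mm.
- **Pressing:** the wrist reading was about 15 N down on the plate and 15 N into the stud. It held for the last second before hand-in, with the tool tilted less than 0.05°.
- **Other things on the bench:** the final pictures show nothing else moved. In the top view the arm hid the mug, the screwdriver, the orange look-alike and part of the green one, so I checked those in the scene view only.
- **What disagreed:** the measurements differed by 2–3 mm between cameras for the second loose carton and for the square. Before lifting, the scene view also put the square's blade about 5 mm off along its width, so the grip may be slightly off the middle.
- **Not checked directly:** I had no direct view of the blade's back against the stud over its full height. I inferred that from the measured positions and the contact forces. I also gripped the blade about 14 mm above the suggested point, to keep the gripper clear of the green look-alike.

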